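Weigh out steel rings on the spring scale

TASK

Thread the steel rings from the mat, one at a time, over the post on the spring scale's pan, lowering each gently until it lies flat and letting go of it, and check the scale before you take up the next. Stop as soon as the pan's pointer is level with the black marker on the column or has passed below it; leave the remaining rings and everything else where they are. Never drop a ring onto the scale or press the pan down hard (the scale is overloaded at 45 mm of travel).

Things in the scene. Friction and masses are not known exactly. Their poses are not given: they have to be found in the camera images.
- scale: Fixed spring scale: grey housing 140 x 205 mm, 55 mm high, with the round pan above it and a rigid column, 14 mm square and 135 mm tall, 105 mm from the pan axis along this body's +y. Origin on the pan axis, at bench height. Only the pan and its post are to be touched, through the rings.
- pan_centre (a point): Centre of the pan's top face, z up. Steel pan 110 mm across, top 111 mm above the bench when empty, on a damped vertical spring (0.26 N/mm). On it stands a fixed steel post, 12 mm thick, rising 54 mm above the pan top, the last 3 mm tapering to 9 mm. The post is eccentric: always 7 mm off this centre, in a direction that differs each time and is not reported; find it by feel.
- pan (a joint): How far the pan has sunk, m: 0 at the top, about 0.003 empty, and about 0.010 more for each steel ring resting on it (rings differ by up to 5 percent). It settles in about half a second. The scale is overloaded, and spoilt, beyond 0.045; its end stop is at 0.050.
- pointer_tip (a point): Tip of the thin dark steel pointer that sticks out from the pan rim towards the column and sinks with the pan.
- marker_tip (a point): Tip of the fixed black marker clamped on the scale's column, pointing at the pan; its height is the target weight. Differs each time: 2 or 3 rings are needed. The target is reached once the pointer tip is level with this tip or lower.
- mat: Fixed thin black rubber mat, 240 x 260 x 3 mm, on which the rings and the blank lie; origin at the centre of its underside; its x is the 240 mm side, y the 260 mm side.
- blank: Solid aluminium disc without a hole, 40 mm across, 15 mm high, lying among the rings; not to be used. Origin at the centre of its underside.
- screwdriver: Screwdriver lying on the bench near the robot; leave alone.
- wrench: Steel wrench lying on the bench beside the scale; leave alone.
- mug: White mug, 80 mm across, 90 mm high, beyond the mat; leave alone. Origin at the centre of its foot.
- jar: Clear jar, 60 mm across, 75 mm high, beyond the mat; leave alone. Origin at the centre of its foot.
- tape: Roll of brown tape, 90 mm across, 19 mm high, beside the mat; leave alone. Origin at the centre of its underside.
- ring0: Thick steel ring, 56 mm outside, 15 mm bore right through, 15 mm high, about 270 g, lying flat on the mat (one of four alike). Origin at the centre of its underside, z up along the bore.
- ring1: Thick steel ring, 56 mm outside, 15 mm bore right through, 15 mm high, about 270 g, lying flat on the mat (one of four alike). Origin at the centre of its underside, z up along the bore.
- ring2: Thick steel ring, 56 mm outside, 15 mm bore right through, 15 mm high, about 270 g, lying flat on the mat (one of four alike). Origin at the centre of its underside, z up along the bore.
- ring3: Thick steel ring, 56 mm outside, 15 mm bore right through, 15 mm high, about 270 g, lying flat on the mat (one of four alike). Origin at the centre of its underside, z up along the bore.
Not all that is in view belongs to the job. Leave any orange or turquoise look-alike of the scale alone.

How it is judged:
By the outcome, as a careful person would: the job done as asked, in the order asked, and still so for the second after the job is handed in, with the robot touching nothing.
It also fails if it takes over 72 s, if anything falls off the work surface, if the arm or the gripper's body presses on something with over 40 N, if the wrist force passes 120 N, or if a joint passes its speed limit or range.

ROBOT

A 6-joint arm with a two-finger parallel gripper is mounted at the origin on the work surface. World frame = base frame: x ahead of the robot, y to its left, z up, the work surface at z = 0. Lengths are in mm, angles in degrees, forces in N, time in s.
With the tool pointing down it reaches from about 350 to 850 mm from the base axis. Payload 8.1 kg.
Tool frame: the origin (TCP) lies on the mounting face of the last link; the fingertips stand 173 mm ahead of it and the grasp point (between the pads) lies 155 mm ahead of it; z points along the fingers, y is the direction in which the jaws open and shut (so a half turn about z gives the same grasp; the last joint's range is limited). The gripper opens to 85 mm and grips with 20 to 120 N. Pads are 22 mm wide; open, the fingers measure 114 mm over their backs; the gripper's body (76 mm by 85 mm) begins 54 mm behind the grasp point. The pads swing forward as they close: fully open they stand 13 mm farther back than shut.
Start: joints at [-70.955, 7.471, 85.268, -0, 87.261, -4.893], TCP at [243.471, -548.387, 404.692] pointing down, gripper open.
Joint ranges: [-169.43, 169.43], [-51.17, 129.36], [1.28, 143.12], [-76.62, 256.62], [0, 156.53], [-152.29, 152.29]. Speed limits (degrees/s): [136.94, 136.94, 159.86, 180, 180, 180].

INTERFACE

Orientations are given as [roll, pitch, yaw] about the fixed x, y, z axes, in that order (R = Rz(yaw) Ry(pitch) Rx(roll)).
In Python, from bench import * gives the robot as it stands.
- The arm moves only by the shell command python3 -m jog 'ROWS' [FORCE]. ROWS is JSON, a list of rows, each an object of numbers: "tx", "ty", "tz": the shift along the tool's x, y, z as a fraction of full scale; "ax", "ay", "az": the turn, a rotation vector about the tool's x, y, z as a fraction of full scale; "hand": the opening, from 0 (shut) to 1 (fully open). A call has 1 to 5 rows; each row is the pose to reach, as a shift and turn from the pose commanded when the call began, along the tool's axes at that moment; what a row does not reach only later rows make up. Full scale, the value 1, is 150 mm for a shift and 45 degrees for a turn. A row lasts 1/12 s, in which the tool goes at most 41.7 mm and 7.16 degrees, less where a joint would pass 70% of its speed; a pose out of reach is approached as far as the arm can. A call with a number of a shift or a turn outside -1 to 1 is refused whole. A call with a gripper value outside its range is refused whole. The fingers move at their own pace and stop on an object; FORCE is the grip in N (left out, the last holds). Time passes only in rows, so rows that repeat a pose let the fingers close. It gives the time, the measured TCP pose, the force and the opening at its end, in the units of the state.
- sense(): the state, without advancing time (a new reading comes with each control period).
- snapshot(name): name is "side" or "top" or "wrist"; returns a dict with "pixels" (420x560x3 uint8, red, green, blue), "z_map" (420x560 float32, mm along the optical axis (not along the pixel's ray), 0 where there is no reading), "intrinsics" (3x3 intrinsics, pixels), "R" (3x3) and "t" (3): a world point X has camera coordinates R X + t. Camera axes: x right, y down, z forward; pixel columns grow to the right and rows downward; lengths in mm; the calibration is good to about 2 mm. A picture is of the moment at which its call begins.
- hand_in(): hands the job in, once; it reports no verdict.
The state is a dict: "time": time; "joint_pos": joint angles; "qd": joint speeds; "joint_efforts": joint torques, N m; "tool_pos": TCP position; "tcp_rot": TCP orientation; "ft_force": force on the tool from outside, world axes, zero at the start; "wrist_torque": the same for the moment, N m; "finger_gap": finger opening in mm.
Only numpy, scipy, OpenCV 4.12 (cv2) and the standard library are available. Lean on these libraries where they do the work, as an engineer would, in place of code of your own. Each camera call takes 0.05 s, during which the arm holds its last target.

## Working session

There is one attempt and no reset: what is moved stays moved. The work goes in short steps, Python scripts to look and compute and a shell command to move; the robot and the scene stay as the last step left them, time stands still between calls to the robot, and variables do not carry over. Pictures are saved under pics/ and viewed, and the job is handed in when it is done.

```bash
ls; mkdir -p pics
cat > h.py <<'E'
from bench import *
import numpy as np, cv2
def save(n,s): cv2.imwrite('pics/'+n+'.png',s['pixels'][:,:,::-1])
def world(s,u,v,z=None):
    K=s['intrinsics'];R=s['R'];t=s['t']
    d=np.linalg.inv(K)@np.array([u,v,1.]); c=-R.T@t; w=R.T@d
    return c+w*((z-c[2])/w[2])
def depth(s,u,v):
    d=np.linalg.inv(s['intrinsics'])@np.array([u,v,1.])*s['z_map'][int(round(v)),int(round(u))]
    return s['R'].T@(d-s['t'])
def proj(s,X):
    p=s['intrinsics']@(s['R']@np.array(X,float)+s['t']); return p[:2]/p[2]
E
python3 - <<'E'
from h import *
print(sense())
for n in ('side','top','wrist'):
    s=snapshot(n); save(n+'0',s); np.savez('pics/'+n+'0.npz',**s)
E
```

```text
pics
{'time': 0.0, 'joint_pos': array([-7.09573498e+01,  7.51262947e+00,  8.53297825e+01,  9.84840456e-04,
        8.72625940e+01, -4.89427975e+00]), 'qd': array([-0.04384463, -0.05058263,  0.00880012, -0.08312163, -0.0245333 ,
       -0.00124227]), 'joint_efforts': array([ 1.47933300e-03, -5.69394922e+01, -5.00550270e+01,  6.09694575e-05,
        1.50246854e-02, -5.73394473e-06]), 'tool_pos': array([ 243.37204317, -548.16384605,  403.6651692 ]), 'tcp_rot': array([-1.79895461e+02, -9.93887830e-03,  2.39368729e+01]), 'ft_force': array([ 0.03595747, -0.77323365, -0.41903874]), 'wrist_torque': array([-0.01132499,  0.0262067 , -0.07697726]), 'finger_gap': 85.20938735741515}
```

View pics/side0.png

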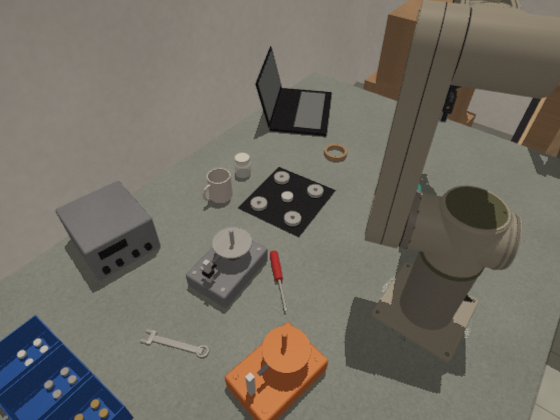

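View pics/top0.png

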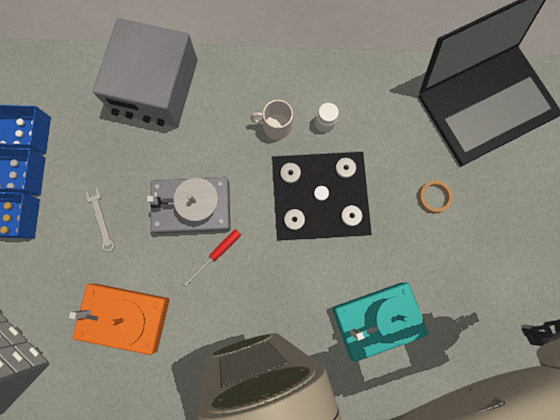

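View pics/wrist0.png

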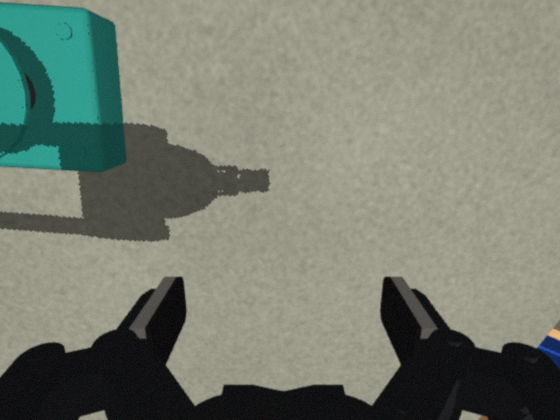

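The side view shows the grey scale at (230,262), with orange (278,370) and turquoise (420,185) look-alikes. The mat is at (288,200). What could be taken for a ring, top-view pixels: rings (290,172), (346,168), (294,219), (352,215), all with a dark bore; the blank (321,193), with no hole; the tape (436,196), brown; the jar lid (327,117). I choose the four holed discs on the mat.

Run:
```python
from h import *
top=dict(np.load('pics/top0.npz')); side=dict(np.load('pics/side0.npz'))
for nm,s in(('top',top),('side',side)):
    print(nm,'cam',(-s['R'].T@s['t']).round(),s['intrinsics'][0,0])
def blobs(s,box):
    x0,y0,x1,y1=box; g=s['pixels'][y0:y1,x0:x1].min(2); m=(g>110).astype(np.uint8)
    cs,_=cv2.findContours(m,cv2.RETR_EXTERNAL,cv2.CHAIN_APPROX_NONE); o=[]
    for c in cs:
        if cv2.contourArea(c)<40: continue
        (u,v),_,_=cv2.fitEllipse(c); o.append((u+x0,v+y0,cv2.contourArea(c)))
    return o
def tri(p,q):
    A=[];b=[]
    for s,(u,v) in((top,p),(side,q)):
        d=s['R'].T@np.linalg.inv(s['intrinsics'])@np.array([u,v,1.]);d/=np.linalg.norm(d);c=-s['R'].T@s['t'];P=np.eye(3)-np.outer(d,d);A.append(P);b.append(P@c)
    return np.linalg.lstsq(np.vstack(A),np.hstack(b),rcond=None)[0]
T=[b for b in blobs(top,(276,155,368,237))]
S=[b for b in blobs(side,(248,168,330,230))]
for b in T:
    X=world(top,b[0],b[1],16); pj=proj(side,X)
    if not S: print(b,X);continue
    q=min(S,key=lambda q:np.hypot(q[0]-pj[0],q[1]-pj[1]))
    print('top',np.round(b,1),'plane',X.round(1),'side',np.round(q,1),'tri',tri(b[:2],q[:2]).round(1),'depthz',depth(top,b[0]+4,b[1]+4).round(1))
c=[]
for n,s,b in(('c_top',top,(140,145,375,245)),('c_side',side,(180,160,340,310))):
    im=s['pixels'][b[1]:b[3],b[0]:b[2],::-1]; f=min(800/im.shape[1],600/im.shape[0])
    cv2.imwrite(f'pics/{n}.png',cv2.resize(im,None,fx=f,fy=f,interpolation=cv2.INTER_CUBIC)); print(n,f)
```

```text
top cam [ 303.   13. 1084.] 399.2980061666566
side cam [-27. 701. 970.] 401.5406214907818
top [294.2 218.8 308.5] plane [477.7 -41.7  16. ] side [292.3 217.2 134.5] tri [477.2 -41.8  16.9] depthz [467.1 -52.8  15.3]
top [351.6 215.1 305. ] plane [ 492.7 -197.5   16. ] side [315.  189.4 108.5] tri [ 492.4 -197.2   17.8] depthz [ 482.2 -208.5   15.2]
top [321.2 192.5 151.5] plane [ 553.2 -114.2   16. ] side [286.8 195.3  58.5] tri [ 553.  -114.1   16.5] depthz [ 542.1 -125.2   16.8]
top [290.3 172.  286. ] plane [608.7 -28.2  16. ] side [258.5 202.1 123. ] tri [608.4 -28.2  16.9] depthz [596.8 -39.3  18.9]
top [345.6 166.9 281.5] plane [ 628.  -181.5   16. ] side [281.5 176.2  96. ] tri [ 627.2 -181.3   17.6] depthz [ 615.6 -191.8   20.3]
top [365.5 158.2  52.5] plane [ 654.8 -237.2   16. ] side [281.5 176.2  96. ] tri [ 681.  -255.1  -61.8] depthz [ 649.  -252.4   -1.1]
c_top 3.404255319148936
c_side 4.0
```

View pics/c_top.png

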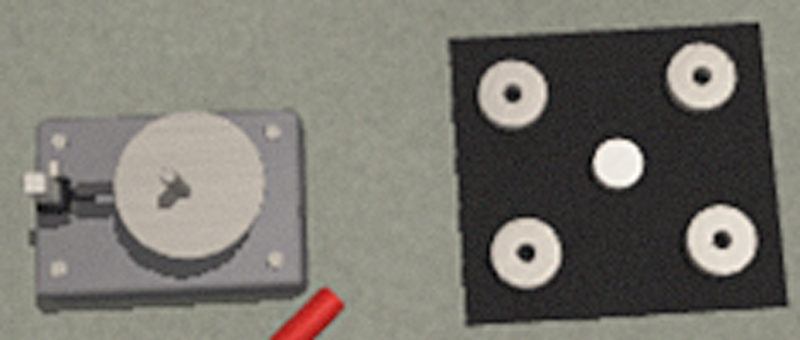

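View pics/c_side.png

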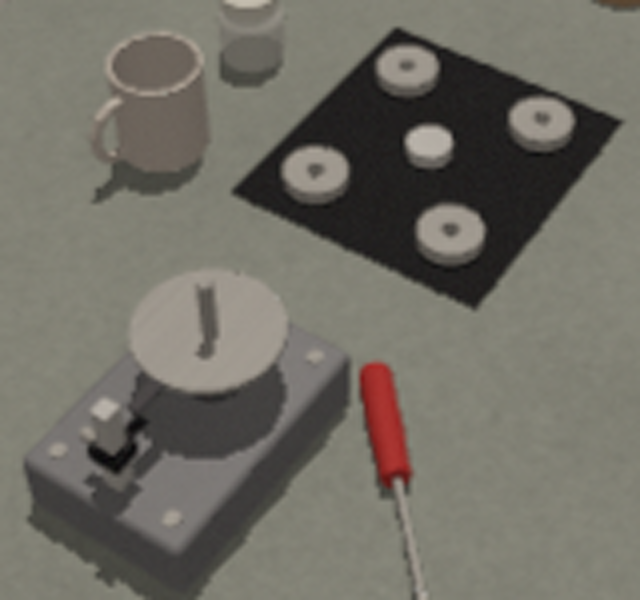

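The crops show the four rings with dark bores and the solid white blank in the middle of the mat. On the scale, the column is to the left of the pan (world +y) and the post leans in the view. Next I measure the pan and the wrist camera mount.

```bash
cat >> h.py <<'E'
from scipy.spatial.transform import Rotation as Ro
def tri(*obs):
    A=[];b=[]
    for s,p in obs:
        d=s['R'].T@np.linalg.inv(s['intrinsics'])@np.array([p[0],p[1],1.]);d/=np.linalg.norm(d);c=-s['R'].T@s['t'];P=np.eye(3)-np.outer(d,d);A.append(P);b.append(P@c)
    return np.linalg.lstsq(np.vstack(A),np.hstack(b),rcond=None)[0]
def crop(n,s,b,maxw=800,maxh=600):
    im=s['pixels'][b[1]:b[3],b[0]:b[2],::-1]; f=min(maxw/im.shape[1],maxh/im.shape[0])
    cv2.imwrite(f'pics/{n}.png',cv2.resize(im,None,fx=f,fy=f,interpolation=cv2.INTER_CUBIC)); print(n,'f',round(f,3),'box',b)
E
python3 - <<'E'
from h import *
top=dict(np.load('pics/top0.npz')); side=dict(np.load('pics/side0.npz')); w=dict(np.load('pics/wrist0.npz'))
st=sense(); Rt=Ro.from_euler('xyz',st['tcp_rot'],degrees=True).as_matrix()
print('cam in tool',Rt.T@(-w['R'].T@w['t']-st['tool_pos'])); print((Rt.T@w['R'].T).round(3),w['intrinsics'].round(1).tolist())
for n,s in(('top',top),('side',side)):
    z=s['z_map'];v,u=np.mgrid[:420,:560]
    d=np.stack([u,v,np.ones_like(u)],-1)@np.linalg.inv(s['intrinsics']).T*z[...,None]
    P=(d-s['t'])@s['R']
    m=(P[...,2]>100)&(P[...,2]<118)&(np.abs(P[...,0]-540)<120)&(np.abs(P[...,1]-220)<120)&(z>0)
    m=m.astype(np.uint8); cs,_=cv2.findContours(m,cv2.RETR_EXTERNAL,cv2.CHAIN_APPROX_NONE)
    c=max(cs,key=cv2.contourArea); e=cv2.fitEllipse(c); print(n,np.round(e[0],1),np.round(e[1],1),cv2.contourArea(c),'world',world(s,*e[0],108).round(1))
    hi=(P[...,2]>122)&(np.abs(P[...,0]-540)<120)&(np.abs(P[...,1]-220)<140)&(z>0)
    pp=P[hi]; uv=np.argwhere(hi)[:,::-1]
    for a,b in list(zip(uv,pp.round(0)))[::6]: print(a,b,end=' ')
    print()
    if n=='top': et=e[0]
    else: print('tri',tri((top,et),(side,e[0])))
E
```

```text
cam in tool [80.20078929  0.58456549 29.9099758 ]
[[-0.001 -0.951 -0.309]
 [ 1.    -0.001  0.001]
 [-0.001 -0.309  0.951]] [[339.7, 0.0, 282.9], [0.0, 339.7, 213.0], [0.0, 0.0, 1.0]]
top [193.  198.5] [41. 50.] 1476.0 world [506.5 216.4 108. ]
[188 194] [505. 217. 164.] [187 195] [503. 219. 165.] [148 196] [504. 321. 133.] [187 196] [500. 219. 167.] [147 197] [501. 322. 137.] [153 197] [503. 309. 130.] [192 197] [501. 210. 152.] [151 198] [499. 313. 134.] [191 198] [497. 211. 157.] [149 199] [496. 317. 136.] [190 199] [495. 214. 155.] [148 200] [494. 319. 135.] [190 200] [496. 216. 142.] [148 201] [492. 320. 133.] [191 201] [496. 217. 129.] 
side [230.7 243.9] [30.9 43. ] 962.0 world [503.3 215.7 108. ]
[230 230] [501. 214. 166.] [232 231] [495. 213. 165.] [233 232] [493. 212. 161.] [230 234] [498. 219. 156.] [232 235] [495. 215. 151.] [230 237] [499. 219. 143.] [232 238] [493. 218. 142.] [233 239] [494. 214. 135.] [234 240] [493. 212. 128.] [231 242] [497. 220. 124.] [206 260] [501. 310. 134.] [208 261] [493. 310. 137.] [207 262] [496. 312. 132.] [205 263] [498. 317. 131.] [203 264] [499. 323. 132.] [209 264] [490. 311. 128.] [207 265] [490. 318. 131.] [207 266] [490. 318. 127.] 
tri [505.26148002 215.80559286 107.32106796]
```

```bash
python3 -m jog '[{"tx":0.95,"ty":-0.83,"az":-0.73},{"tx":0.95,"ty":-0.83,"az":-0.73},{"tx":0.95,"ty":-0.83,"az":-0.73},{"tx":0.95,"ty":-0.83,"az":-0.73},{"tx":0.95,"ty":-0.83,"az":-0.73}]' 40
```

```text
invalid input at $[0]: expected keys tx, ty, tz, ax, ay, az, hand
```

```bash
python3 -m jog '[{"tx":0.95,"ty":-0.83,"tz":0,"ax":0,"ay":0,"az":-0.73,"hand":1},{"tx":0.95,"ty":-0.83,"tz":0,"ax":0,"ay":0,"az":-0.73,"hand":1},{"tx":0.95,"ty":-0.83,"tz":0,"ax":0,"ay":0,"az":-0.73,"hand":1},{"tx":0.95,"ty":-0.83,"tz":0,"ax":0,"ay":0,"az":-0.73,"hand":1},{"tx":0.95,"ty":-0.83,"tz":0,"ax":0,"ay":0,"az":-0.73,"hand":1}]' 40
```

```text
time: 0.57
tool_pos: [324.3, -373.5, 404.2]
tcp_rot: [-180.0, -0.1, 57.3]
ft_force: [-0.1, -0.5, 0.6]
finger_gap: 85.4
```

```bash
python3 -m jog '[{"tx":1,"ty":-0.2,"tz":0.3,"ax":0,"ay":0,"az":-0.737,"hand":1},{"tx":1,"ty":-0.2,"tz":0.3,"ax":0,"ay":0,"az":-0.737,"hand":1},{"tx":1,"ty":-0.2,"tz":0.3,"ax":0,"ay":0,"az":-0.737,"hand":1},{"tx":1,"ty":-0.2,"tz":0.3,"ax":0,"ay":0,"az":-0.737,"hand":1},{"tx":1,"ty":-0.2,"tz":0.3,"ax":0,"ay":0,"az":-0.737,"hand":1}]' 40
```

```text
time: 0.98
tool_pos: [381.1, -229.8, 357.0]
tcp_rot: [-179.9, -0.3, 90.6]
ft_force: [-1.4, -0.7, -0.5]
finger_gap: 85.8
```

```bash
python3 -m jog '[{"tx":1,"ty":0.64,"tz":0,"ax":0,"ay":0,"az":0,"hand":1},{"tx":1,"ty":0.64,"tz":0,"ax":0,"ay":0,"az":0,"hand":1},{"tx":1,"ty":0.64,"tz":0,"ax":0,"ay":0,"az":0,"hand":1},{"tx":1,"ty":0.64,"tz":0,"ax":0,"ay":0,"az":0,"hand":1},{"tx":1,"ty":0.64,"tz":0,"ax":0,"ay":0,"az":0,"hand":1}]' 40
python3 - <<'E'
from h import *
s=snapshot('wrist'); save('w1',s); np.savez('pics/w1.npz',**s); print(sense()['tool_pos'],sense()['tcp_rot'])
E
```

```text
time: 1.4
tool_pos: [478.1, -80.7, 359.6]
tcp_rot: [179.9, -0.1, 90.1]
ft_force: [0.1, 0.1, -0.2]
finger_gap: 84.9
[478.00432153 -81.02013516 359.51726087] [ 1.79970712e+02 -9.08041977e-02  9.01957741e+01]
```

View pics/w1.png

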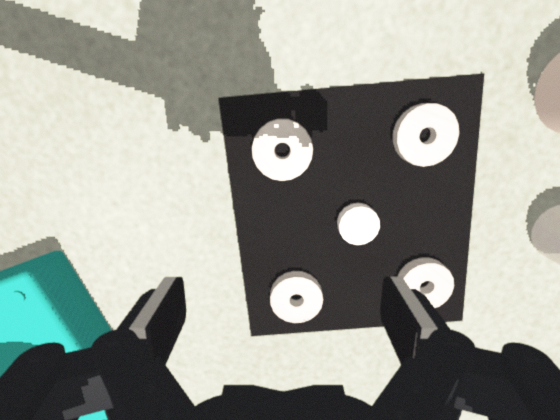

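The wrist view shows the rings at (282,149), (426,134), (297,298) and (425,285), each with a bore. The solid blank is at (358,223). I take the ring at (282,149) first.

Run:
```python
from h import *
s=dict(np.load('pics/w1.npz')); top=dict(np.load('pics/top0.npz')); side=dict(np.load('pics/side0.npz'))
g=s['pixels'].min(2)
for (u,v),tp,sp in(((282,149),(294.2,218.8),(292.3,217.2)),((426,134),(290.3,172),(258.5,202.1))):
    m=(s['pixels'].astype(int).sum(2)>250).astype(np.uint8)
    m[:v-36]=0;m[v+36:]=0;m[:,:u-36]=0;m[:,u+36:]=0
    z=s['z_map']; 
    cs,h=cv2.findContours(m,cv2.RETR_CCOMP,cv2.CHAIN_APPROX_NONE)
    for c in cs:
        if cv2.contourArea(c)>60:
            e=cv2.fitEllipse(c); print('ell',np.round(e[0],1),np.round(e[1],1),world(s,*e[0],18).round(1), world(s,*e[0],10).round(1))
    print('depthtop',depth(s,u+18,v+8).round(1),depth(s,u-18,v+5).round(1),'tri3 (bore)',tri((s,(u,v)),(top,tp),(side,sp)).round(1))
```

```text
ell [281.9 149.7] [61.4 62.1] [478.8 -42.2  18. ] [478.8 -43.2  10. ]
ell [282.  149.9] [14.2 15.2] [478.8 -42.3  18. ] [478.8 -43.4  10. ]
depthtop [495.3 -48.8  18. ] [462.4 -45.9  18.9] tri3 (bore) [478.  -42.   15.8]
ell [425.9 134.1] [61.7 68.5] [608.2 -28.1  18. ] [611.5 -28.8  10. ]
ell [424.7 134.8] [10.1 14.9] [607.2 -28.7  18. ] [610.5 -29.4  10. ]
depthtop [624.7 -34.9  19.6] [592.1 -32.3  19.2] tri3 (bore) [608.4 -28.2  16.9]
```

```bash
python3 -m jog '[{"tx":0.257,"ty":0.003,"tz":0.27,"ax":0,"ay":0,"az":0,"hand":1},{"tx":0.257,"ty":0.003,"tz":0.54,"ax":0,"ay":0,"az":0,"hand":1},{"tx":0.257,"ty":0.003,"tz":0.8,"ax":0,"ay":0,"az":0,"hand":1},{"tx":0.257,"ty":0.003,"tz":1,"ax":0,"ay":0,"az":0,"hand":1},{"tx":0.257,"ty":0.003,"tz":1,"ax":0,"ay":0,"az":0,"hand":1}]' 40;  python3 -m jog '[{"tx":0,"ty":0,"tz":0.1,"ax":0,"ay":0,"az":0,"hand":1},{"tx":0,"ty":0,"tz":0.2,"ax":0,"ay":0,"az":0,"hand":1},{"tx":0,"ty":0,"tz":0.2,"ax":0,"ay":0,"az":0,"hand":1}]' 40
python3 - <<'E'
from h import *
s=snapshot('wrist'); save('w2',s);print(sense()['tool_pos'],sense()['tcp_rot'])
E
```

```text
time: 1.87
tool_pos: [472.1, -45.8, 201.5]
tcp_rot: [-179.2, -0.1, 90.0]
ft_force: [-1.6, 0.1, -1.6]
finger_gap: 85.7
time: 2.12
tool_pos: [476.0, -46.9, 178.8]
tcp_rot: [-179.8, -0.0, 89.9]
ft_force: [-1.0, -0.3, -1.1]
finger_gap: 85.3
[476.5147639  -46.97430318 180.04469744] [-1.79895298e+02 -8.33260007e-03  8.99173449e+01]
```

View pics/w2.png

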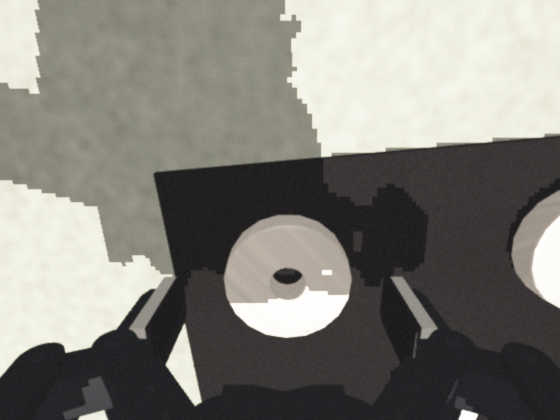

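The open fingers straddle the ring at (287,277), with its bore at (288,275). I correct a few mm and close.

```bash
python3 -m jog '[{"tx":0.03,"ty":0.01,"tz":0.04,"ax":0,"ay":0,"az":0,"hand":1},{"tx":0.03,"ty":0.01,"tz":0.04,"ax":0,"ay":0,"az":0,"hand":0.7},{"tx":0.03,"ty":0.01,"tz":0.04,"ax":0,"ay":0,"az":0,"hand":0.5},{"tx":0.03,"ty":0.01,"tz":0.04,"ax":0,"ay":0,"az":0,"hand":0.5},{"tx":0.03,"ty":0.01,"tz":0.04,"ax":0,"ay":0,"az":0,"hand":0.5}]' 40
python3 - <<'E'
from h import *
s=snapshot('wrist'); save('w3',s);q=sense();print(q['tool_pos'],q['tcp_rot'],q['ft_force'],q['finger_gap'])
E
```

```text
time: 2.58
tool_pos: [479.0, -42.0, 175.2]
tcp_rot: [179.9, 0.0, 90.0]
ft_force: [-3.1, 0.7, 7.2]
finger_gap: 53.9
[479.00924561 -41.96657374 175.16007208] [1.79911157e+02 1.98844409e-02 8.99680259e+01] [-2.90612341  0.4283997   7.22444307] 53.67472403510135
```

View pics/w3.png

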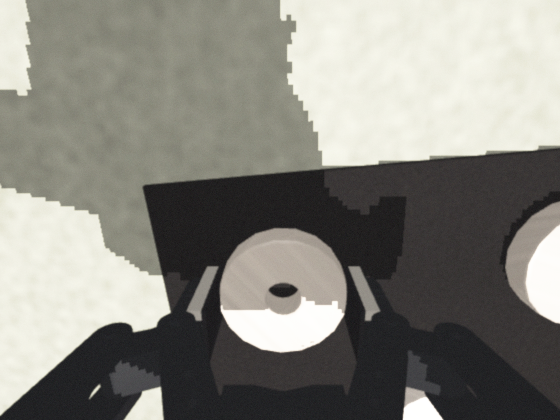

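The 7 N upward force suggests the fingertips touch the mat. I regrip about 5 mm higher so that they stay clear of the pan later.

```bash
python3 -m jog '[{"tx":0,"ty":0,"tz":0,"ax":0,"ay":0,"az":0,"hand":0.9},{"tx":0,"ty":0,"tz":-0.035,"ax":0,"ay":0,"az":0,"hand":0.9},{"tx":0,"ty":0,"tz":-0.035,"ax":0,"ay":0,"az":0,"hand":0.8},{"tx":0,"ty":0,"tz":-0.035,"ax":0,"ay":0,"az":0,"hand":0.5},{"tx":0,"ty":0,"tz":-0.035,"ax":0,"ay":0,"az":0,"hand":0.5}]' 50; python3 -m jog '[{"tx":0,"ty":0,"tz":0,"ax":0,"ay":0,"az":0,"hand":0.5},{"tx":0,"ty":0,"tz":0,"ax":0,"ay":0,"az":0,"hand":0.5}]' 50
```

```text
time: 3.05
tool_pos: [478.9, -41.9, 180.1]
tcp_rot: [179.9, 0.0, 90.0]
ft_force: [-2.3, 0.0, 8.7]
finger_gap: 53.1
time: 3.22
tool_pos: [478.9, -41.9, 180.1]
tcp_rot: [179.9, 0.0, 90.0]
ft_force: [-2.7, 1.3, 11.1]
finger_gap: 53.0
```

```bash
python3 -m jog '[{"tx":0,"ty":0,"tz":-0.08,"ax":0,"ay":0,"az":0,"hand":0.5},{"tx":0,"ty":0,"tz":-0.3,"ax":0,"ay":0,"az":0,"hand":0.5},{"tx":0,"ty":0,"tz":-0.55,"ax":0,"ay":0,"az":0,"hand":0.5},{"tx":0,"ty":0,"tz":-0.8,"ax":0,"ay":0,"az":0,"hand":0.5},{"tx":0,"ty":0,"tz":-1,"ax":0,"ay":0,"az":0,"hand":0.5}]' 50; python3 -m jog '[{"tx":0.25,"ty":0,"tz":-0.25,"ax":0,"ay":0,"az":0,"hand":0.5},{"tx":0.5,"ty":0,"tz":-0.4,"ax":0,"ay":0,"az":0,"hand":0.5},{"tx":0.7,"ty":0,"tz":-0.4,"ax":0,"ay":0,"az":0,"hand":0.5},{"tx":0.75,"ty":0,"tz":-0.4,"ax":0,"ay":0,"az":0,"hand":0.5},{"tx":0.75,"ty":0,"tz":-0.4,"ax":0,"ay":0,"az":0,"hand":0.5}]' 50;python3 - <<'E'
from h import *
s=snapshot('wrist'); save('w4',s);np.savez('pics/w4.npz',**s);q=sense();print(q['tool_pos'],q['tcp_rot'],q['ft_force'],q['finger_gap'])
E
```

```text
time: 3.63
tool_pos: [478.2, -41.8, 331.2]
tcp_rot: [180.0, 0.0, 90.0]
ft_force: [1.4, -0.0, -1.8]
finger_gap: 53.0
time: 4.05
tool_pos: [478.2, 73.1, 389.3]
tcp_rot: [180.0, -0.0, 90.2]
ft_force: [-0.2, -0.2, -2.7]
finger_gap: 53.2
[478.12286811  71.66419179 388.3963387 ] [-1.79950557e+02  1.44484274e-02  9.01221833e+01] [-0.19845273  0.61786481 -2.48629078] 52.794674767422784
```

View pics/w4.png

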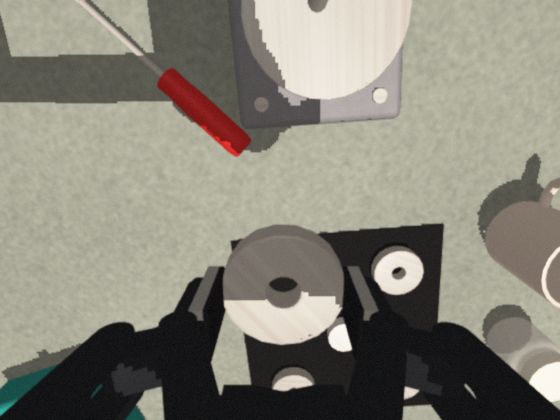

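The ring is held at (283,285) and reads 2.6 N, its weight. The pan is at the top edge, (325,40). I move on for a full view of it.

```bash
python3 -m jog '[{"tx":0.2,"ty":0.05,"tz":-0.05,"ax":0,"ay":0,"az":0,"hand":0.5},{"tx":0.38,"ty":0.1,"tz":-0.1,"ax":0,"ay":0,"az":0,"hand":0.5},{"tx":0.4,"ty":0.13,"tz":-0.1,"ax":0,"ay":0,"az":0,"hand":0.5},{"tx":0.4,"ty":0.13,"tz":-0.1,"ax":0,"ay":0,"az":0,"hand":0.5}]' 50;python3 - <<'E'
from h import *
s=snapshot('wrist'); save('w5',s);np.savez('pics/w5.npz',**s);q=sense();print(q['tool_pos'],q['tcp_rot'],q['ft_force'],q['finger_gap'])
E
```

```text
time: 4.43
tool_pos: [498.5, 130.6, 403.1]
tcp_rot: [-179.9, 0.0, 90.0]
ft_force: [-0.6, -0.0, -1.3]
finger_gap: 52.7
[498.10247497 129.82120216 402.6494373 ] [-1.79875547e+02  6.35099868e-02  8.99671496e+01] [ 0.46570841  0.32356496 -3.12529077] 53.38774147014575
```

View pics/w5.png

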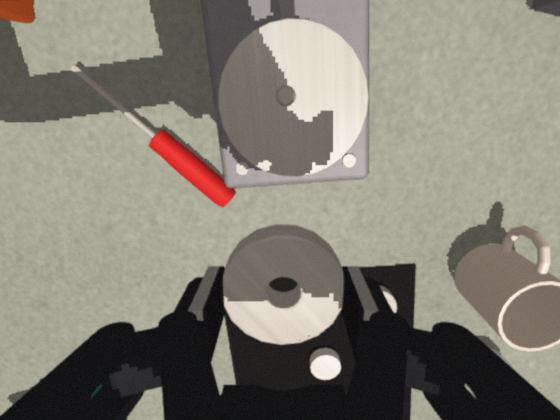

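Run:
```python
from h import *
s=dict(np.load('pics/w5.npz')); q=sense()['tool_pos']
crop('c5a',s,(205,10,385,190),600,560); crop('c5b',s,(210,215,360,350),600,560)
print('cam',-s['R'].T@s['t'])
for (u,v) in((230,250),(284,240),(330,262),(250,262),(284,320)): print('ringdepth',(u,v),depth(s,u,v).round(1)-q)
for (u,v) in((285,92),(285,96),(285,90),(240,100),(330,80),(300,150)): print((u,v),depth(s,u,v).round(1))
```

```text
c5a f 3.111 box (205, 10, 385, 190)
c5b f 4.0 box (210, 215, 360, 350)
cam [499.32982032 209.82351313 373.28162756]
ringdepth (230, 250) [ -62.10247497  -89.02120216 -403.0494373 ]
ringdepth (284, 240) [   1.79752503   24.87879784 -161.3494373 ]
ringdepth (330, 262) [  21.49752503   14.77879784 -161.1494373 ]
ringdepth (250, 262) [ -12.80247497   14.87879784 -160.9494373 ]
ringdepth (284, 320) [   1.79752503  -14.02120216 -160.6494373 ]
(285, 92) [500.7 215.2 165.3]
(285, 96) [500.7 213.  166.2]
(285, 90) [500.7 216.3 165.1]
(240, 100) [468.3 211.1 112.9]
(330, 80) [533.3 224.7 111.7]
(300, 150) [512.6 174.7 111.1]
```

View pics/c5a.png

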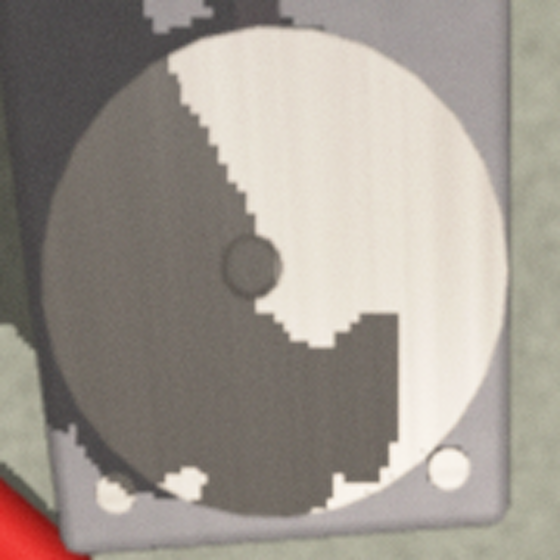

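View pics/c5b.png

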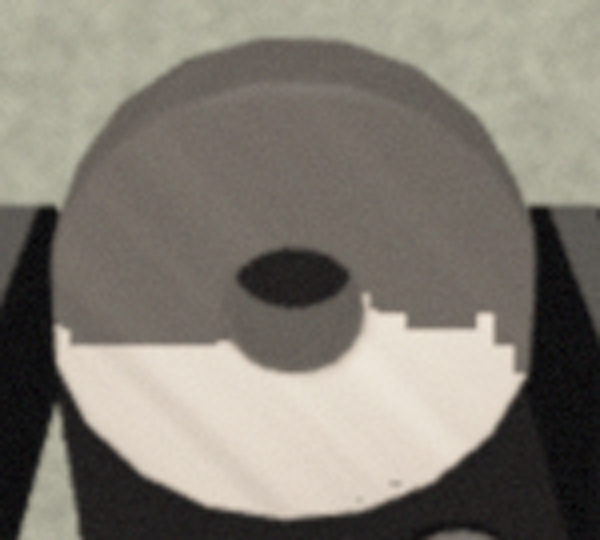

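Run:
```python
from h import *
s=dict(np.load('pics/w5.npz')); top=dict(np.load('pics/top0.npz')); side=dict(np.load('pics/side0.npz'))
q=np.array([498.1,129.8,402.65])
print('bore rel TCP',(world(s,284.2,292.5,q[2]-161)-q).round(2))
for z in (166,162,158,110): print(z,'post',world(s,285.7,95.5,z).round(2))
# pan circle fit by points
P=np.array([(42,265),(507,262),(275,27),(283,516),(120,75),(420,85),(100,420),(440,425)])/3.111+[205,10]
W=np.array([world(s,u,v,109)[:2] for u,v in P]); A=np.c_[2*W,np.ones(len(W))]; x=np.linalg.lstsq(A,(W**2).sum(1),rcond=None)[0]
print('pan',x[:2],np.sqrt(x[2]+x[0]**2+x[1]**2))
```

```text
bore rel TCP [ 1.85e+00 -1.00e-02 -1.61e+02]
166 post [501.08 213.26 166.  ]
162 post [501.11 213.32 162.  ]
158 post [501.15 213.39 158.  ]
110 post [501.55 214.18 110.  ]
pan [506.54539802 210.30955829] 54.60447917553853
```

```bash
python3 -m jog '[{"tx":0.2,"ty":0.008,"tz":0,"ax":0,"ay":0,"az":0,"hand":0.5},{"tx":0.4,"ty":0.008,"tz":0.1,"ax":0,"ay":0,"az":0,"hand":0.5},{"tx":0.557,"ty":0.008,"tz":0.27,"ax":0,"ay":0,"az":0,"hand":0.5},{"tx":0.557,"ty":0.008,"tz":0.27,"ax":0,"ay":0,"az":0,"hand":0.5},{"tx":0.557,"ty":0.008,"tz":0.27,"ax":0,"ay":0,"az":0,"hand":0.5}]' 50;python3 -m jog '[{"tx":0,"ty":0,"tz":0,"ax":0,"ay":0,"az":0,"hand":0.5},{"tx":0,"ty":0,"tz":0,"ax":0,"ay":0,"az":0,"hand":0.5}]' 50;python3 - <<'E'
from h import *
for n in('wrist','side','top'):
  s=snapshot(n); save(n+'6',s);np.savez(f'pics/{n}6.npz',**s)
  if n=='side': crop('c6s',s,(170,190,300,310))
  if n=='wrist': crop('c6w',s,(190,200,370,340))
q=sense();print(q['tool_pos'],q['tcp_rot'],q['ft_force'],q['finger_gap'])
E
```

```text
time: 4.9
tool_pos: [498.3, 213.2, 360.3]
tcp_rot: [-179.7, 0.1, 90.0]
ft_force: [0.7, -0.1, -2.5]
finger_gap: 52.8
time: 5.07
tool_pos: [499.7, 212.7, 364.2]
tcp_rot: [179.9, 0.0, 89.9]
ft_force: [-0.4, 0.4, -1.4]
finger_gap: 52.9
c6w f 4.286 box (190, 200, 370, 340)
c6s f 5.0 box (170, 190, 300, 310)
[499.75486713 213.20384577 364.52669139] [ 1.79901228e+02 -2.16993788e-02  8.98716678e+01] [-0.84139833 -0.14748873 -3.16389018] 52.641238289988166
```

View pics/c6s.png

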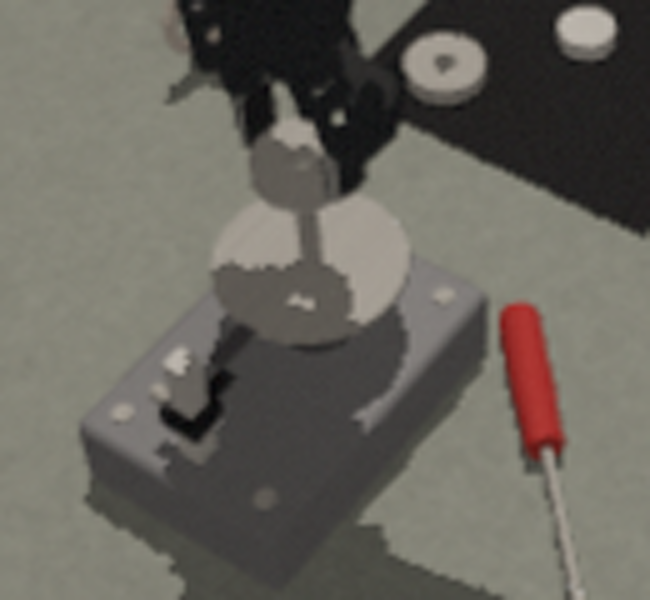

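View pics/wrist6.png

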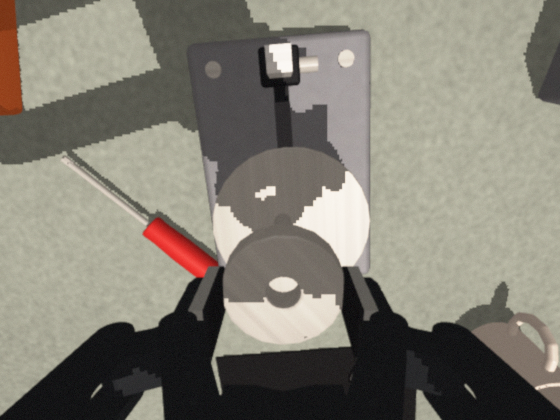

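The wrist view shows the post base at (283,215), in line with the bore at (284,288). The ring hangs over the post in the side crop too. I lower it stepwise and watch the force.

```bash
python3 -m jog '[{"tx":0,"ty":0,"tz":0.06,"ax":0,"ay":0,"az":0,"hand":0.5},{"tx":0,"ty":0,"tz":0.12,"ax":0,"ay":0,"az":0,"hand":0.5},{"tx":0,"ty":0,"tz":0.18,"ax":0,"ay":0,"az":0,"hand":0.5},{"tx":0,"ty":0,"tz":0.24,"ax":0,"ay":0,"az":0,"hand":0.5},{"tx":0,"ty":0,"tz":0.24,"ax":0,"ay":0,"az":0,"hand":0.5}]' 50;python3 -m jog '[{"tx":0,"ty":0,"tz":0,"ax":0,"ay":0,"az":0,"hand":0.5},{"tx":0,"ty":0,"tz":0,"ax":0,"ay":0,"az":0,"hand":0.5}]' 50;python3 - <<'E'
from h import *
for n in('wrist','side'):
  s=snapshot(n); save(n+'7',s);np.savez(f'pics/{n}7.npz',**s)
  if n=='side': crop('c7s',s,(170,190,300,310))
  if n=='wrist': crop('c7w',s,(190,100,370,340))
q=sense();print(q['tool_pos'],q['tcp_rot'],q['ft_force'],q['wrist_torque'],q['finger_gap'])
E
```

```text
time: 5.63
tool_pos: [498.6, 213.9, 324.2]
tcp_rot: [-179.8, 0.1, 90.0]
ft_force: [1.8, -0.4, -3.1]
finger_gap: 52.9
time: 5.8
tool_pos: [499.2, 214.2, 327.4]
tcp_rot: [-180.0, 0.0, 90.0]
ft_force: [-0.1, -0.1, -2.4]
finger_gap: 52.8
c7w f 2.5 box (190, 100, 370, 340)
c7s f 5.0 box (170, 190, 300, 310)
[499.39708406 214.26654393 327.92318505] [ 1.79972834e+02 -9.15941859e-03  8.99614249e+01] [-0.79008702  0.38259461 -3.12783605] [0.02596131 0.00136738 0.02848461] 52.75554509739492
```

View pics/c7s.png

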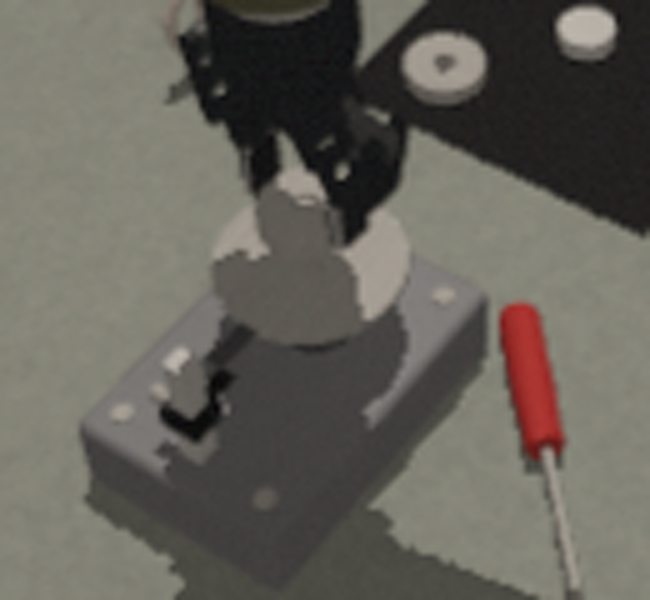

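View pics/c7w.png

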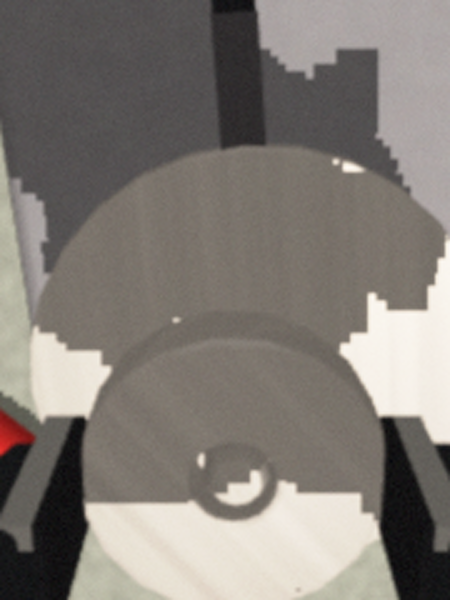

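The post top shows inside the bore in the wrist crop, at (233,478), and no side force is felt. The ring is threaded, so I lower on.

```bash
python3 -m jog '[{"tx":0,"ty":0,"tz":0.06,"ax":0,"ay":0,"az":0,"hand":0.5},{"tx":0,"ty":0,"tz":0.12,"ax":0,"ay":0,"az":0,"hand":0.5},{"tx":0,"ty":0,"tz":0.17,"ax":0,"ay":0,"az":0,"hand":0.5},{"tx":0,"ty":0,"tz":0.22,"ax":0,"ay":0,"az":0,"hand":0.5},{"tx":0,"ty":0,"tz":0.22,"ax":0,"ay":0,"az":0,"hand":0.5}]' 50;python3 -m jog '[{"tx":0,"ty":0,"tz":0,"ax":0,"ay":0,"az":0,"hand":0.5},{"tx":0,"ty":0,"tz":0.02,"ax":0,"ay":0,"az":0,"hand":0.5},{"tx":0,"ty":0,"tz":0.03,"ax":0,"ay":0,"az":0,"hand":0.5},{"tx":0,"ty":0,"tz":0.03,"ax":0,"ay":0,"az":0,"hand":0.5}]' 50;python3 - <<'E'
from h import *
for n in('wrist','side'):
  s=snapshot(n); save(n+'8',s);np.savez(f'pics/{n}8.npz',**s)
  if n=='side': crop('c8s',s,(170,190,300,310))
  if n=='wrist': crop('c8w',s,(190,100,370,340))
q=sense();print(q['tool_pos'],q['tcp_rot'],q['ft_force'],q['wrist_torque'],q['finger_gap'])
E
```

```text
time: 6.32
tool_pos: [498.6, 213.9, 291.8]
tcp_rot: [-179.8, 0.0, 90.0]
ft_force: [0.6, 1.1, -2.8]
finger_gap: 52.9
time: 6.65
tool_pos: [499.2, 214.1, 289.8]
tcp_rot: [-180.0, 0.0, 89.9]
ft_force: [0.8, 0.3, -2.4]
finger_gap: 52.8
c8w f 2.5 box (190, 100, 370, 340)
c8s f 5.0 box (170, 190, 300, 310)
[499.28204897 214.17471952 290.05573489] [ 1.79995546e+02 -1.71301979e-03  8.99547685e+01] [-0.14435336 -0.65025001 -2.9791434 ] [-0.0153954  -0.03611592 -0.00741198] 52.84363040938688
```

View pics/c8s.png

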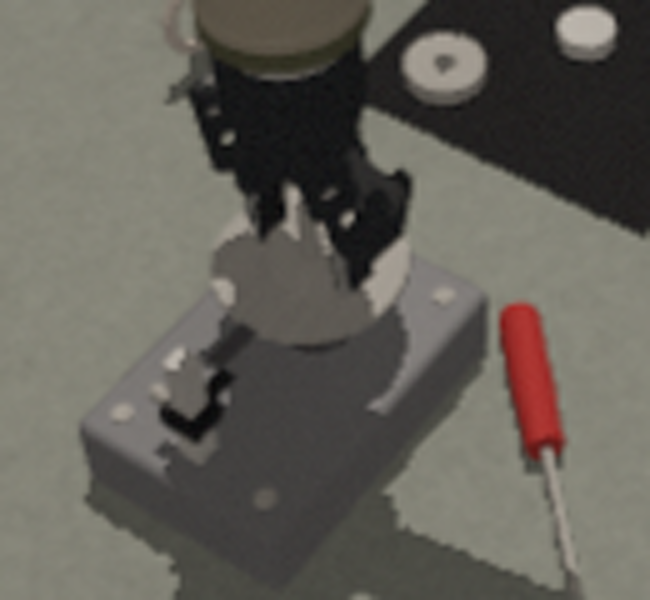

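View pics/wrist8.png

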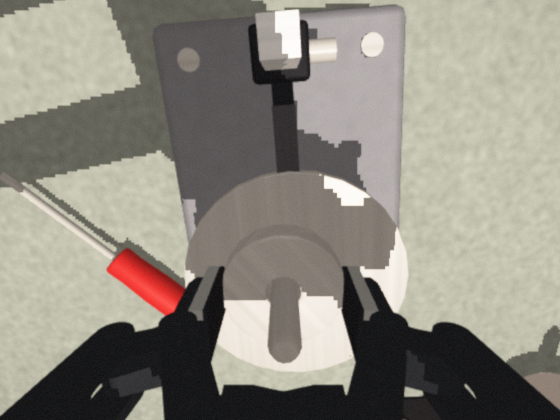

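The ring is well down on the post, whose tip shows at (285,350) in the wrist view. I now lower until the pan takes its weight.

```bash
python3 -m jog '[{"tx":0,"ty":0,"tz":0.02,"ax":0,"ay":0,"az":0,"hand":0.5},{"tx":0,"ty":0,"tz":0.04,"ax":0,"ay":0,"az":0,"hand":0.5},{"tx":0,"ty":0,"tz":0.06,"ax":0,"ay":0,"az":0,"hand":0.5},{"tx":0,"ty":0,"tz":0.08,"ax":0,"ay":0,"az":0,"hand":0.5},{"tx":0,"ty":0,"tz":0.09,"ax":0,"ay":0,"az":0,"hand":0.5}]' 50;python3 -m jog '[{"tx":0,"ty":0,"tz":0,"ax":0,"ay":0,"az":0,"hand":0.5},{"tx":0,"ty":0,"tz":0,"ax":0,"ay":0,"az":0,"hand":0.5},{"tx":0,"ty":0,"tz":0,"ax":0,"ay":0,"az":0,"hand":0.5},{"tx":0,"ty":0,"tz":0,"ax":0,"ay":0,"az":0,"hand":0.5}]' 50
```

```text
time: 7.17
tool_pos: [499.5, 214.2, 276.3]
tcp_rot: [180.0, -0.0, 90.0]
ft_force: [1.7, 0.6, 1.3]
finger_gap: 52.8
time: 7.5
tool_pos: [499.3, 214.2, 276.7]
tcp_rot: [180.0, -0.0, 90.0]
ft_force: [1.0, 0.0, 0.1]
finger_gap: 52.7
```

The force is near 0, so the pan carries the ring. I release it.

```bash
python3 -m jog '[{"tx":0,"ty":0,"tz":0,"ax":0,"ay":0,"az":0,"hand":0.7},{"tx":0,"ty":0,"tz":0,"ax":0,"ay":0,"az":0,"hand":0.85},{"tx":0,"ty":0,"tz":0,"ax":0,"ay":0,"az":0,"hand":0.85},{"tx":0,"ty":0,"tz":-0.05,"ax":0,"ay":0,"az":0,"hand":0.85},{"tx":0,"ty":0,"tz":-0.15,"ax":0,"ay":0,"az":0,"hand":0.85}]' 50;python3 -m jog '[{"tx":0,"ty":0,"tz":-0.2,"ax":0,"ay":0,"az":0,"hand":0.85},{"tx":0,"ty":0,"tz":-0.4,"ax":0,"ay":0,"az":0,"hand":0.85},{"tx":0,"ty":0,"tz":-0.6,"ax":0,"ay":0,"az":0,"hand":0.85},{"tx":-0.1,"ty":0,"tz":-0.75,"ax":0,"ay":0,"az":0,"hand":0.85},{"tx":-0.3,"ty":0,"tz":-0.75,"ax":0,"ay":0,"az":0,"hand":0.85}]' 50;python3 -m jog '[{"tx":-0.2,"ty":0,"tz":-0.05,"ax":0,"ay":0,"az":0,"hand":0.9},{"tx":-0.3,"ty":0,"tz":-0.05,"ax":0,"ay":0,"az":0,"hand":0.9},{"tx":-0.3,"ty":0,"tz":-0.05,"ax":0,"ay":0,"az":0,"hand":0.9}]' 50;python3 - <<'E'
from h import *
for n in('wrist','side','top'):
  s=snapshot(n); save(n+'9',s);np.savez(f'pics/{n}9.npz',**s)
  if n=='side': crop('c9s',s,(170,190,300,310))
q=sense();print(q['tool_pos'],q['tcp_rot'],q['ft_force'],q['wrist_torque'],q['finger_gap'])
E
```

```text
time: 7.92
tool_pos: [498.3, 213.9, 297.3]
tcp_rot: [-179.8, 0.1, 90.0]
ft_force: [-0.2, -0.5, 0.1]
finger_gap: 72.7
time: 8.33
tool_pos: [500.1, 170.9, 418.6]
tcp_rot: [179.5, -0.2, 90.1]
ft_force: [0.8, -1.2, 0.6]
finger_gap: 72.4
time: 8.58
tool_pos: [499.3, 121.6, 420.4]
tcp_rot: [179.9, 0.0, 89.8]
ft_force: [-0.3, -0.6, 1.1]
finger_gap: 76.8
c9s f 5.0 box (170, 190, 300, 310)
[499.13356975 124.43417877 419.20650857] [ 1.79989736e+02 -2.90409887e-02  8.99264883e+01] [-0.92889892  0.24272828  0.05061397] [ 0.03142639 -0.05103648 -0.05958547] 76.839013563646
```

View pics/c9s.png

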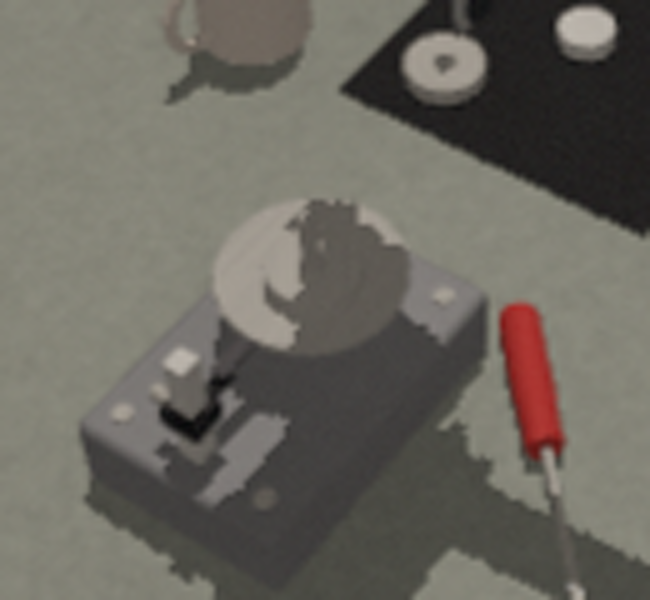

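View pics/wrist9.png

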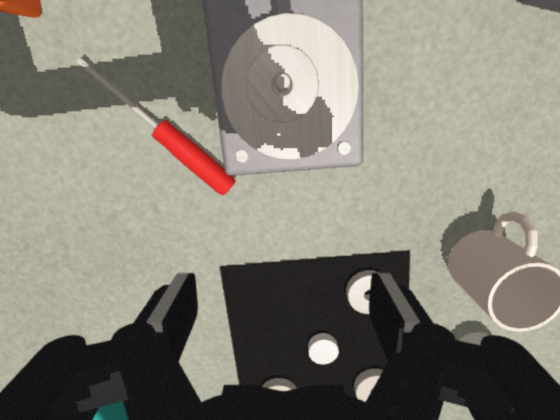

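The ring lies flat on the pan, at (283,84) in the wrist view, and the pan has sunk. Now I look at the pointer and marker.

Run:
```python
from h import *
s=dict(np.load('pics/wrist8.npz'))
crop('m8',s,(220,0,350,190))
P=[]
for v in range(60,180,4):
    print(v,[tuple(depth(s,u,v).round(0).astype(int)) for u in (276,281,286,291)])
t=dict(np.load('pics/side9.npz')); crop('m9s',t,(195,240,245,290))
```

```text
m8 f 3.158 box (220, 0, 350, 190)
60 [(np.int64(498), np.int64(307), np.int64(131)), (np.int64(500), np.int64(307), np.int64(130)), (np.int64(501), np.int64(308), np.int64(128)), (np.int64(503), np.int64(308), np.int64(127))]
64 [(np.int64(498), np.int64(307), np.int64(118)), (np.int64(500), np.int64(308), np.int64(115)), (np.int64(502), np.int64(307), np.int64(115)), (np.int64(504), np.int64(308), np.int64(113))]
68 [(np.int64(497), np.int64(307), np.int64(102)), (np.int64(500), np.int64(307), np.int64(99)), (np.int64(502), np.int64(308), np.int64(98)), (np.int64(504), np.int64(308), np.int64(97))]
72 [(np.int64(497), np.int64(306), np.int64(98)), (np.int64(500), np.int64(306), np.int64(98)), (np.int64(502), np.int64(306), np.int64(98)), (np.int64(504), np.int64(306), np.int64(99))]
76 [(np.int64(497), np.int64(304), np.int64(99)), (np.int64(500), np.int64(304), np.int64(98)), (np.int64(502), np.int64(304), np.int64(98)), (np.int64(504), np.int64(304), np.int64(97))]
80 [(np.int64(497), np.int64(303), np.int64(97)), (np.int64(499), np.int64(303), np.int64(96)), (np.int64(502), np.in
[... 4012 characters left out ...]
4(502), np.int64(267), np.int64(110)), (np.int64(504), np.int64(267), np.int64(110))]
168 [(np.int64(497), np.int64(265), np.int64(110)), (np.int64(499), np.int64(265), np.int64(110)), (np.int64(502), np.int64(265), np.int64(110)), (np.int64(504), np.int64(266), np.int64(112))]
172 [(np.int64(497), np.int64(263), np.int64(109)), (np.int64(499), np.int64(264), np.int64(111)), (np.int64(502), np.int64(264), np.int64(112)), (np.int64(504), np.int64(264), np.int64(112))]
176 [(np.int64(497), np.int64(262), np.int64(111)), (np.int64(499), np.int64(262), np.int64(112)), (np.int64(502), np.int64(262), np.int64(111)), (np.int64(504), np.int64(262), np.int64(113))]
m9s f 12.0 box (195, 240, 245, 290)
```

View pics/m8.png

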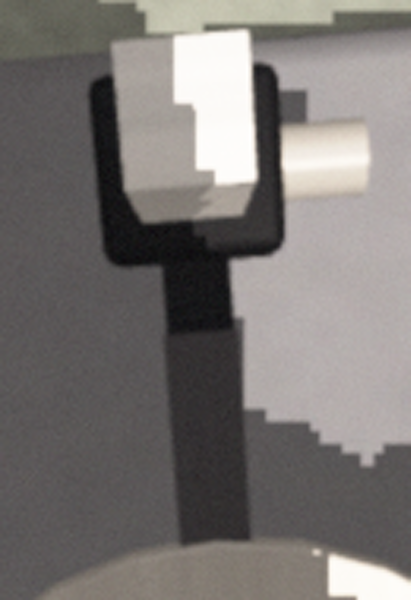

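View pics/m9s.png

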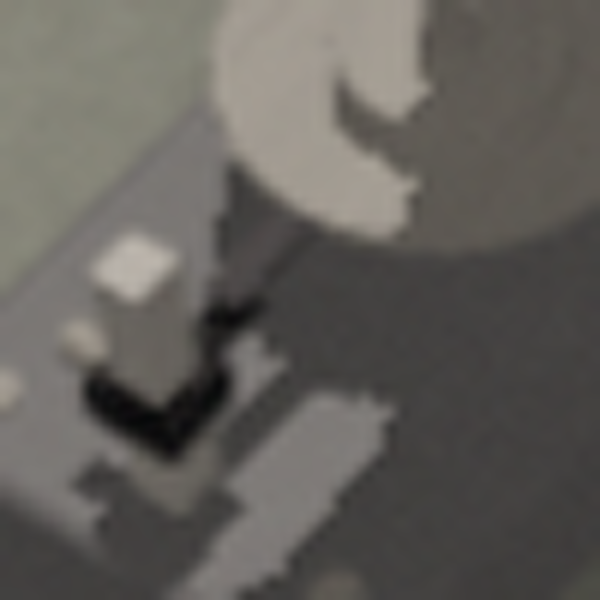

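Empty, the pointer's top (crop (205,430)) read z≈110.5. The marker finger's top (crop (200,295)) reads 92.5, so about 18 mm of sinking is needed and I expect two rings. I now fetch the ring near (608,-28).

```bash
python3 -m jog '[{"tx":-0.2,"ty":0.15,"tz":0,"ax":0,"ay":0,"az":0,"hand":1},{"tx":-0.4,"ty":0.3,"tz":0,"ax":0,"ay":0,"az":0,"hand":1},{"tx":-0.65,"ty":0.5,"tz":0.1,"ax":0,"ay":0,"az":0,"hand":1},{"tx":-0.85,"ty":0.65,"tz":0.3,"ax":0,"ay":0,"az":0,"hand":1},{"tx":-1,"ty":0.722,"tz":0.5,"ax":0,"ay":0,"az":0,"hand":1}]' 50;python3 -m jog '[{"tx":0,"ty":0,"tz":0.2,"ax":0,"ay":0,"az":0,"hand":1},{"tx":0,"ty":0,"tz":0.3,"ax":0,"ay":0,"az":0,"hand":1},{"tx":0,"ty":0,"tz":0.3,"ax":0,"ay":0,"az":0,"hand":1},{"tx":0,"ty":0,"tz":0.3,"ax":0,"ay":0,"az":0,"hand":1}]' 50;python3 - <<'E'
from h import *
s=snapshot('wrist'); save('w10',s);np.savez('pics/w10.npz',**s);q=sense();print(q['tool_pos'],q['tcp_rot'],q['ft_force'],q['finger_gap'])
E
```

```text
time: 9.15
tool_pos: [605.9, -19.6, 353.7]
tcp_rot: [179.7, 0.0, 90.0]
ft_force: [0.8, 0.1, -0.3]
finger_gap: 85.7
time: 9.48
tool_pos: [603.2, -18.0, 306.0]
tcp_rot: [-179.8, -0.0, 90.0]
ft_force: [-0.2, -0.2, 0.1]
finger_gap: 85.6
[603.86193688 -18.08183103 307.91751709] [ 1.79984168e+02 -9.51101423e-03  9.00236712e+01] [0.39602091 0.27408332 0.504564  ] 85.49537448346106
```

View pics/w10.png

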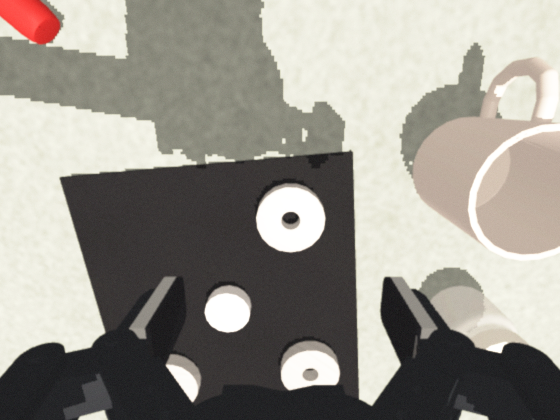

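Run:
```python
from h import *
s=dict(np.load('pics/w10.npz'))
print(world(s,291,218,18),depth(s,310,222),'mug',depth(s,420,165),depth(s,480,200),'blank',world(s,228,308,17), 'jar',depth(s,450,310))
```

```text
[610.04553096 -27.21696279  18.        ] [625.27735504 -30.14645095  19.34188749] mug [708.41044887  15.51561159  17.64317689] [765.6455622  -15.32290552   6.98026587] blank [ 555.01103177 -111.59018924   17.        ] jar [ 743.85215341 -104.74077838   30.01102941]
```

The ring is at (291,218), the mug at (530,190) and the blank at (228,309). There is room to go straight down.

```bash
python3 -m jog '[{"tx":-0.066,"ty":0.033,"tz":0.27,"ax":0,"ay":0,"az":0,"hand":1},{"tx":-0.066,"ty":0.033,"tz":0.54,"ax":0,"ay":0,"az":0,"hand":1},{"tx":-0.066,"ty":0.033,"tz":0.7,"ax":0,"ay":0,"az":0,"hand":1},{"tx":-0.066,"ty":0.033,"tz":0.81,"ax":0,"ay":0,"az":0,"hand":1},{"tx":-0.066,"ty":0.033,"tz":0.853,"ax":0,"ay":0,"az":0,"hand":1}]' 50;python3 -m jog '[{"tx":0,"ty":0,"tz":0,"ax":0,"ay":0,"az":0,"hand":1},{"tx":0,"ty":0,"tz":0,"ax":0,"ay":0,"az":0,"hand":1},{"tx":0,"ty":0,"tz":0,"ax":0,"ay":0,"az":0,"hand":1}]' 50
python3 - <<'E'
from h import *
s=snapshot('wrist'); save('w11',s)
E
```

```text
time: 9.95
tool_pos: [608.2, -28.1, 178.1]
tcp_rot: [-179.9, -0.0, 90.0]
ft_force: [-0.2, -0.8, -0.2]
finger_gap: 85.3
time: 10.2
tool_pos: [610.0, -28.9, 182.2]
tcp_rot: [179.7, 0.0, 90.0]
ft_force: [-0.1, -0.3, 0.1]
finger_gap: 85.6
```

View pics/w11.png

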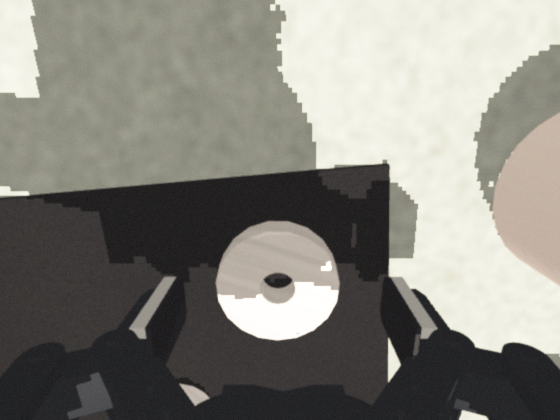

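The ring at (278,282) is straddled by the pads. I close and lift.

```bash
python3 -m jog '[{"tx":0.005,"ty":-0.01,"tz":0.01,"ax":0,"ay":0,"az":0,"hand":0.8},{"tx":0.005,"ty":-0.01,"tz":0.01,"ax":0,"ay":0,"az":0,"hand":0.5},{"tx":0.005,"ty":-0.01,"tz":0.01,"ax":0,"ay":0,"az":0,"hand":0.5},{"tx":0.005,"ty":-0.01,"tz":0.01,"ax":0,"ay":0,"az":0,"hand":0.5},{"tx":0.005,"ty":-0.01,"tz":0.01,"ax":0,"ay":0,"az":0,"hand":0.5}]' 50; python3 -m jog '[{"tx":0,"ty":0,"tz":0,"ax":0,"ay":0,"az":0,"hand":0.5},{"tx":0,"ty":0,"tz":-0.08,"ax":0,"ay":0,"az":0,"hand":0.5},{"tx":0,"ty":0,"tz":-0.3,"ax":0,"ay":0,"az":0,"hand":0.5},{"tx":0,"ty":0,"tz":-0.55,"ax":0,"ay":0,"az":0,"hand":0.5},{"tx":0,"ty":0,"tz":-0.8,"ax":0,"ay":0,"az":0,"hand":0.5}]' 50; python3 -m jog '[{"tx":0.2,"ty":-0.15,"tz":-0.2,"ax":0,"ay":0,"az":0,"hand":0.5},{"tx":0.4,"ty":-0.3,"tz":-0.4,"ax":0,"ay":0,"az":0,"hand":0.5},{"tx":0.6,"ty":-0.45,"tz":-0.6,"ax":0,"ay":0,"az":0,"hand":0.5},{"tx":0.8,"ty":-0.6,"tz":-0.7,"ax":0,"ay":0,"az":0,"hand":0.5},{"tx":1,"ty":-0.72,"tz":-0.7,"ax":0,"ay":0,"az":0,"hand":0.5}]' 50; python3 -m jog '[{"tx":0.07,"ty":0,"tz":0,"ax":0,"ay":0,"az":0,"hand":0.5},{"tx":0.07,"ty":0,"tz":0,"ax":0,"ay":0,"az":0,"hand":0.5},{"tx":0.07,"ty":0,"tz":0,"ax":0,"ay":0,"az":0,"hand":0.5}]' 50;python3 - <<'E'
from h import *
s=snapshot('wrist'); save('w12',s);np.savez('pics/w12.npz',**s);q=sense();print(q['tool_pos'],q['tcp_rot'],q['ft_force'],q['finger_gap'])
crop('c12a',s,(205,10,385,190),600,560); crop('c12b',s,(210,215,360,350),600,560)
E
```

```text
time: 10.67
tool_pos: [607.3, -28.2, 178.8]
tcp_rot: [179.9, 0.0, 90.0]
ft_force: [-1.6, 0.1, 6.1]
finger_gap: 53.2
time: 11.08
tool_pos: [606.0, -28.2, 298.2]
tcp_rot: [-179.8, -0.0, 89.9]
ft_force: [0.4, 0.2, -3.2]
finger_gap: 52.6
time: 11.5
tool_pos: [503.4, 114.6, 405.8]
tcp_rot: [179.7, -0.0, 89.9]
ft_force: [1.5, 1.2, -2.3]
finger_gap: 52.8
time: 11.75
tool_pos: [503.6, 125.1, 401.5]
tcp_rot: [180.0, 0.0, 90.1]
ft_force: [-0.5, -0.3, -3.6]
finger_gap: 53.2
[503.92672607 124.41027035 401.05264121] [-1.79967000e+02  3.87325619e-02  8.99824376e+01] [-0.44345564 -0.31405361 -3.20705956] 52.89983495823972
c12a f 3.111 box (205, 10, 385, 190)
c12b f 4.0 box (210, 215, 360, 350)
```

View pics/w12.png

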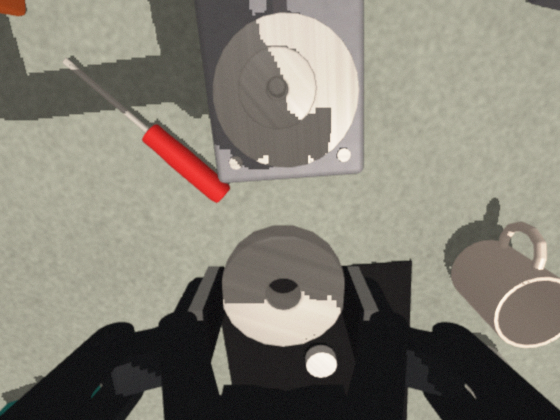

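View pics/c12a.png

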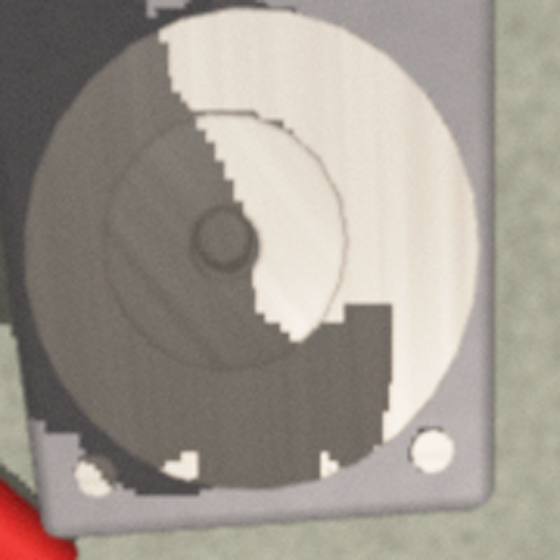

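View pics/c12b.png

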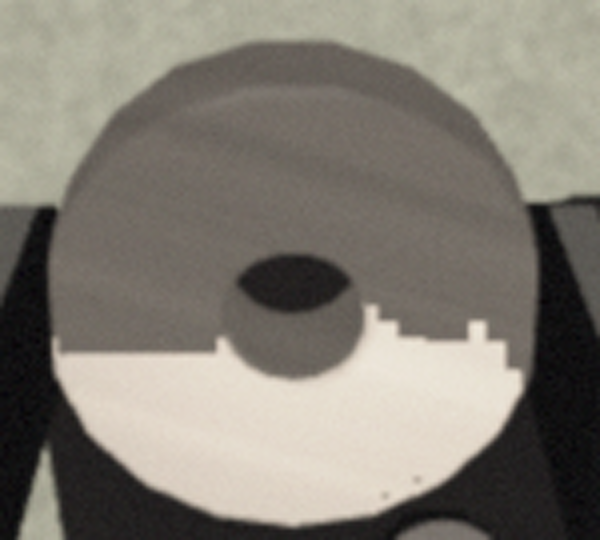

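Run:
```python
from h import *
s=dict(np.load('pics/w12.npz')); q=np.array([503.93,124.41,401.05])
print([ (depth(s,u,v)[2]-q[2]).round(1) for u,v in((240,270),(330,262),(284,330))], 'pan z',depth(s,330,60).round(1),'ring',depth(s,300,70).round(1),'post',depth(s,277,86).round(1))
print('bore rel',(world(s,283.4,294.1,q[2]-161.)-q).round(2))
for z in(156,152,113): print('post',world(s,277.3,86.2,z).round(2))
```

```text
[np.float64(-159.7), np.float64(-159.8), np.float64(-159.0)] pan z [539.2 233.3 102. ] ring [516.7 225.3 117.7] post [501.3 213.3 156.4]
bore rel [   0.96   -0.88 -161.  ]
post [501.45 213.18 156.  ]
post [501.39 213.34 152.  ]
post [500.86 214.94 113.  ]
```

```bash
python3 -m jog '[{"tx":0.2,"ty":-0.028,"tz":0,"ax":0,"ay":0,"az":0,"hand":0.5},{"tx":0.4,"ty":-0.028,"tz":0.1,"ax":0,"ay":0,"az":0,"hand":0.5},{"tx":0.6,"ty":-0.028,"tz":0.27,"ax":0,"ay":0,"az":0,"hand":0.5},{"tx":0.6,"ty":-0.028,"tz":0.3,"ax":0,"ay":0,"az":0,"hand":0.5},{"tx":0.6,"ty":-0.028,"tz":0.3,"ax":0,"ay":0,"az":0,"hand":0.5}]' 50;python3 -m jog '[{"tx":0,"ty":0,"tz":0,"ax":0,"ay":0,"az":0,"hand":0.5},{"tx":0,"ty":0,"tz":0,"ax":0,"ay":0,"az":0,"hand":0.5},{"tx":0,"ty":0,"tz":0,"ax":0,"ay":0,"az":0,"hand":0.5}]' 50;python3 - <<'E'
from h import *
for n in('wrist',):
  s=snapshot(n); save(n+'13',s);np.savez(f'pics/{n}13.npz',**s)
  crop('c13w',s,(190,100,370,340))
q=sense();print(q['tool_pos'],q['tcp_rot'],q['ft_force'],q['finger_gap'])
E
```

```text
time: 12.22
tool_pos: [499.3, 214.5, 352.6]
tcp_rot: [-179.6, 0.1, 90.0]
ft_force: [-0.7, 0.1, -3.8]
finger_gap: 53.3
time: 12.47
tool_pos: [500.7, 213.6, 357.5]
tcp_rot: [179.9, -0.0, 89.9]
ft_force: [1.1, 0.0, -3.2]
finger_gap: 52.8
c13w f 2.5 box (190, 100, 370, 340)
[500.5849928  213.71012085 357.50385246] [ 1.79897516e+02 -1.93485882e-02  8.98591866e+01] [-0.88017505 -0.17102457 -2.17304427] 52.708004761503084
```

View pics/wrist13.png

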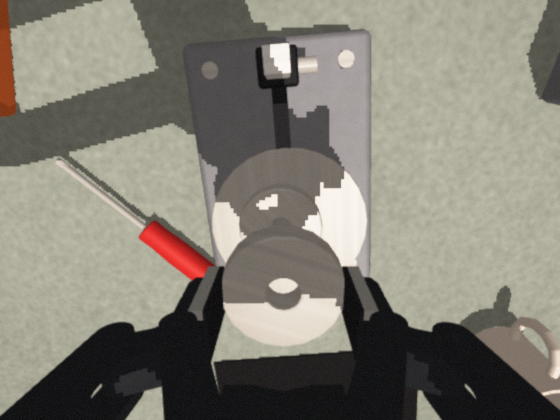

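The bore is at (284,290) and the post base at (281,220): I shift about 1 mm to -x and lower.

```bash
python3 -m jog '[{"tx":0.004,"ty":-0.007,"tz":0.06,"ax":0,"ay":0,"az":0,"hand":0.5},{"tx":0.004,"ty":-0.007,"tz":0.12,"ax":0,"ay":0,"az":0,"hand":0.5},{"tx":0.004,"ty":-0.007,"tz":0.18,"ax":0,"ay":0,"az":0,"hand":0.5},{"tx":0.004,"ty":-0.007,"tz":0.23,"ax":0,"ay":0,"az":0,"hand":0.5},{"tx":0.004,"ty":-0.007,"tz":0.26,"ax":0,"ay":0,"az":0,"hand":0.5}]' 50;python3 -m jog '[{"tx":0,"ty":0,"tz":0,"ax":0,"ay":0,"az":0,"hand":0.5},{"tx":0,"ty":0,"tz":0,"ax":0,"ay":0,"az":0,"hand":0.5},{"tx":0,"ty":0,"tz":0,"ax":0,"ay":0,"az":0,"hand":0.5}]' 50;python3 - <<'E'
from h import *
for n in('wrist','side'):
  s=snapshot(n); save(n+'14',s);np.savez(f'pics/{n}14.npz',**s)
  if n=='wrist': crop('c14w',s,(190,100,370,340))
q=sense();print(q['tool_pos'],q['tcp_rot'],q['ft_force'],q['wrist_torque'],q['finger_gap'])
E
```

```text
time: 12.93
tool_pos: [498.5, 215.0, 315.4]
tcp_rot: [-179.9, 0.1, 90.0]
ft_force: [0.8, -0.5, -2.3]
finger_gap: 53.0
time: 13.18
tool_pos: [498.9, 215.4, 317.6]
tcp_rot: [180.0, -0.0, 90.0]
ft_force: [0.4, -0.8, -3.5]
finger_gap: 53.3
c14w f 2.5 box (190, 100, 370, 340)
[498.95563025 215.44310635 317.79096316] [ 1.79970510e+02 -1.70013816e-02  8.99603359e+01] [-0.12693268  0.09355861 -3.21967707] [0.00219434 0.00759073 0.04974136] 53.231549491296846
```

View pics/c14w.png

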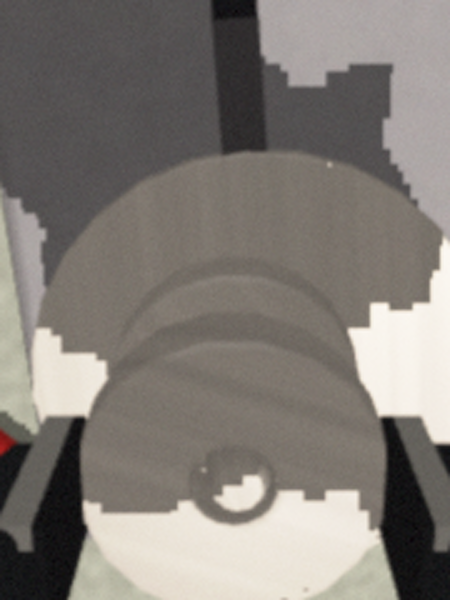

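The post shows in the bore, at (235,487) in the crop, with no side force. I lower on, gently at the end.

```bash
python3 -m jog '[{"tx":0,"ty":0,"tz":0.05,"ax":0,"ay":0,"az":0,"hand":0.5},{"tx":0,"ty":0,"tz":0.1,"ax":0,"ay":0,"az":0,"hand":0.5},{"tx":0,"ty":0,"tz":0.14,"ax":0,"ay":0,"az":0,"hand":0.5},{"tx":0,"ty":0,"tz":0.16,"ax":0,"ay":0,"az":0,"hand":0.5},{"tx":0,"ty":0,"tz":0.16,"ax":0,"ay":0,"az":0,"hand":0.5}]' 50;python3 -m jog '[{"tx":0,"ty":0,"tz":0.01,"ax":0,"ay":0,"az":0,"hand":0.5},{"tx":0,"ty":0,"tz":0.025,"ax":0,"ay":0,"az":0,"hand":0.5},{"tx":0,"ty":0,"tz":0.04,"ax":0,"ay":0,"az":0,"hand":0.5},{"tx":0,"ty":0,"tz":0.055,"ax":0,"ay":0,"az":0,"hand":0.5},{"tx":0,"ty":0,"tz":0.07,"ax":0,"ay":0,"az":0,"hand":0.5}]' 50;python3 -m jog '[{"tx":0,"ty":0,"tz":0,"ax":0,"ay":0,"az":0,"hand":0.5},{"tx":0,"ty":0,"tz":0,"ax":0,"ay":0,"az":0,"hand":0.5},{"tx":0,"ty":0,"tz":0,"ax":0,"ay":0,"az":0,"hand":0.5},{"tx":0,"ty":0,"tz":0,"ax":0,"ay":0,"az":0,"hand":0.5}]' 50
```

```text
time: 13.7
tool_pos: [498.5, 215.1, 291.9]
tcp_rot: [-179.9, 0.0, 90.0]
ft_force: [0.6, -0.7, -1.7]
finger_gap: 52.8
time: 14.12
tool_pos: [498.9, 215.4, 283.0]
tcp_rot: [180.0, -0.0, 90.0]
ft_force: [-0.5, 0.4, 0.0]
finger_gap: 53.0
time: 14.45
tool_pos: [498.9, 215.4, 283.0]
tcp_rot: [180.0, -0.0, 90.0]
ft_force: [-0.4, 0.9, 0.3]
finger_gap: 53.2
```

Run:
```python
from h import *
for n in('wrist','side'):
  s=snapshot(n); save(n+'15',s);np.savez(f'pics/{n}15.npz',**s)
q=sense();print(q['tool_pos'],q['ft_force'],q['wrist_torque'])
```

```text
[498.8523203  215.35391135 282.94732952] [-1.19801283 -0.30665004 -0.81724243] [0.09402209 0.07230611 0.04390971]
```

View pics/wrist15.png

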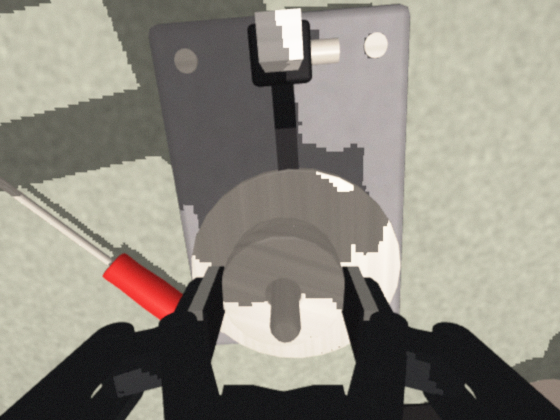

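The force is near 0, so the ring is carried. I release it, back off and check.

```bash
python3 -m jog '[{"tx":0,"ty":0,"tz":0.006,"ax":0,"ay":0,"az":0,"hand":0.5},{"tx":0,"ty":0,"tz":0.006,"ax":0,"ay":0,"az":0,"hand":0.75},{"tx":0,"ty":0,"tz":0.006,"ax":0,"ay":0,"az":0,"hand":0.85},{"tx":0,"ty":0,"tz":0.006,"ax":0,"ay":0,"az":0,"hand":0.85},{"tx":0,"ty":0,"tz":-0.05,"ax":0,"ay":0,"az":0,"hand":0.85}]' 50;python3 -m jog '[{"tx":0,"ty":0,"tz":-0.2,"ax":0,"ay":0,"az":0,"hand":0.85},{"tx":0,"ty":0,"tz":-0.2,"ax":0,"ay":0,"az":0,"hand":0.85},{"tx":0,"ty":0,"tz":-0.2,"ax":0,"ay":0,"az":0,"hand":0.85},{"tx":0,"ty":0,"tz":-0.2,"ax":0,"ay":0,"az":0,"hand":0.85},{"tx":0,"ty":0,"tz":-0.2,"ax":0,"ay":0,"az":0,"hand":0.85}]' 50;python3 - <<'E'
from h import *
for n in('wrist','side'):
  s=snapshot(n); save(n+'16',s);np.savez(f'pics/{n}16.npz',**s)
  if n=='wrist': crop('c16',s,(220,0,350,190))
q=sense();print(q['tool_pos'],q['ft_force'])
s=dict(np.load('pics/wrist16.npz'))
for v in range(60,180,4):
    print(v,[depth(s,u,v).round(0)[1:].astype(int).tolist() for u in (278,282,286,290)])
E
```

```text
time: 14.97
tool_pos: [498.2, 215.0, 288.9]
tcp_rot: [-179.8, 0.1, 89.9]
ft_force: [0.0, -0.6, -0.7]
finger_gap: 72.4
time: 15.38
tool_pos: [498.6, 215.2, 319.8]
tcp_rot: [-179.9, 0.0, 90.0]
ft_force: [0.9, 0.3, -0.2]
finger_gap: 72.7
c16 f 3.158 box (220, 0, 350, 190)
[498.49290032 215.17554467 319.39419116] [-0.6012816   0.28081509  0.3629949 ]
60 [[311, 135], [311, 136], [311, 135], [311, 136]]
64 [[309, 138], [309, 137], [309, 138], [310, 135]]
68 [[308, 136], [308, 136], [308, 137], [308, 136]]
72 [[307, 124], [307, 122], [308, 121], [308, 119]]
76 [[307, 99], [307, 98], [307, 97], [307, 98]]
80 [[305, 97], [305, 97], [305, 97], [305, 97]]
84 [[303, 99], [303, 97], [303, 97], [303, 97]]
88 [[302, 91], [302, 93], [302, 93], [302, 93]]
92 [[300, 92], [300, 93], [300, 91], [300, 93]]
96 [[297, 92], [297, 92], [297, 92], [297, 92]]
100 [[295, 92], [295, 92], [295, 92], [295, 92]]
104 [[293, 92], [293, 93], [293, 91], [293, 91]]
108 [[291, 92], [291, 92], [291, 92], [291, 93]]
112 [[289, 92], [289, 92], [289, 92], [289, 92]]
116 [[287, 92], [287, 93], [287, 93], [287, 94]]
120 [[285, 91], [285, 93], [285, 93], [285, 92]]
124 [[282, 90], [282, 90], [282, 91], [282, 90]]
128 [[280, 90], [280, 90], [280, 89], [280, 91]]
132 [[278, 90], [278, 91], [278, 90], [278, 89]]
136 [[276, 90], [276, 90], [276, 89], [276, 89]]
140 [[273, 90], [273, 89], [274, 91], [273, 90]]
144 [[267, 56], [271, 91], [271, 90], [271, 89]]
148 [[265, 57], [269, 90], [269, 89], [269, 90]]
152 [[262, 56], [267, 90], [266, 89], [266, 90]]
156 [[259, 56], [264, 91], [264, 91], [264, 91]]
160 [[262, 91], [262, 92], [262, 92], [262, 92]]
164 [[260, 91], [260, 91], [260, 92], [260, 92]]
168 [[257, 91], [257, 91], [257, 91], [258, 93]]
172 [[255, 91], [255, 90], [255, 92], [255, 91]]
176 [[253, 91], [253, 93], [252, 91], [253, 92]]
```

View pics/c16.png

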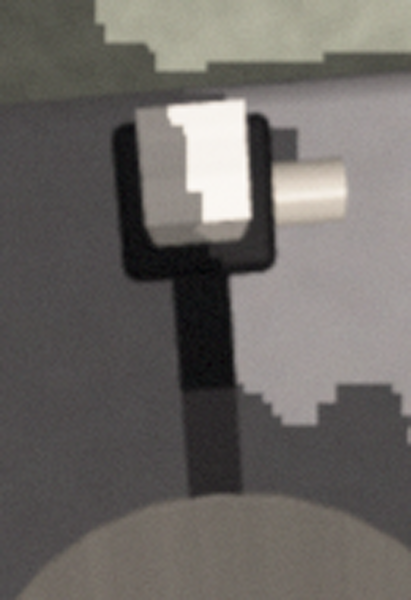

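View pics/wrist16.png

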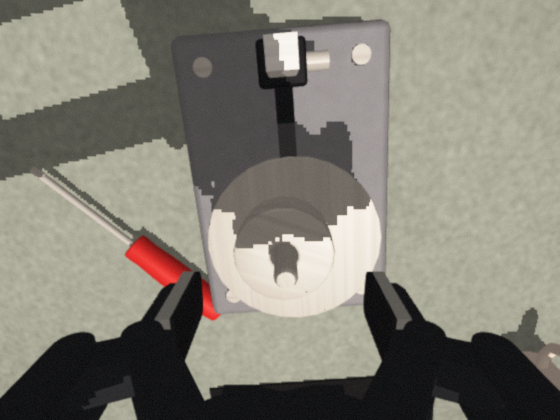

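Two rings lie flat and the post tip shows at (286,280). The wrist depth gives a pointer top of about 90 and a marker top of about 92, so the pointer looks lower. The thicknesses are unknown, so I tilt the wrist for an oblique look at both tips before deciding.

```bash
python3 -m jog '[{"tx":0,"ty":0,"tz":-0.25,"ax":0,"ay":0,"az":0,"hand":0.85},{"tx":0,"ty":0,"tz":-0.5,"ax":0,"ay":0,"az":0,"hand":0.7},{"tx":0.1,"ty":-0.15,"tz":-0.6,"ax":0,"ay":0,"az":0,"hand":0.5},{"tx":0.2,"ty":-0.4,"tz":-0.6,"ax":0,"ay":0,"az":0,"hand":0.3},{"tx":0.3,"ty":-0.65,"tz":-0.6,"ax":0,"ay":0,"az":0,"hand":0.3}]' 50;python3 -m jog '[{"tx":0,"ty":-0.15,"tz":0.1,"ax":-0.15,"ay":0,"az":0,"hand":0.3},{"tx":0,"ty":-0.3,"tz":0.2,"ax":-0.3,"ay":0,"az":0,"hand":0.3},{"tx":0,"ty":-0.45,"tz":0.25,"ax":-0.45,"ay":0,"az":0,"hand":0.3},{"tx":0,"ty":-0.55,"tz":0.3,"ax":-0.6,"ay":0,"az":0,"hand":0.3},{"tx":0,"ty":-0.6,"tz":0.35,"ax":-0.75,"ay":0,"az":0,"hand":0.3}]' 50; python3 -m jog '[{"tx":0,"ty":0,"tz":0,"ax":-0.15,"ay":0,"az":0,"hand":0.3},{"tx":0,"ty":0,"tz":0,"ax":-0.25,"ay":0,"az":0,"hand":0.3},{"tx":0,"ty":0,"tz":0,"ax":-0.25,"ay":0,"az":0,"hand":0.3}]' 50;python3 - <<'E'
from h import *
for n in('wrist','side'):
  s=snapshot(n); save(n+'17',s);np.savez(f'pics/{n}17.npz',**s)
  if n=='side': crop('c17s',s,(170,190,300,310))
q=sense();print(q['tool_pos'],q['tcp_rot'],q['ft_force'])
E
```

```text
time: 15.9
tool_pos: [401.1, 260.5, 411.4]
tcp_rot: [179.9, -0.1, 89.8]
ft_force: [-0.7, 0.7, 0.0]
finger_gap: 25.9
time: 16.32
tool_pos: [309.9, 260.4, 356.8]
tcp_rot: [146.0, -0.1, 90.0]
ft_force: [-0.0, -0.6, 0.2]
finger_gap: 25.4
time: 16.57
tool_pos: [310.3, 260.4, 356.1]
tcp_rot: [134.9, 0.1, 90.1]
ft_force: [-0.4, 0.2, 0.0]
finger_gap: 25.7
c17s f 5.0 box (170, 190, 300, 310)
[310.84968758 260.50220235 357.13368627] [1.35195744e+02 5.01199528e-02 9.00090148e+01] [ 0.88318227  0.15781383 -0.25214501]
```

View pics/wrist17.png

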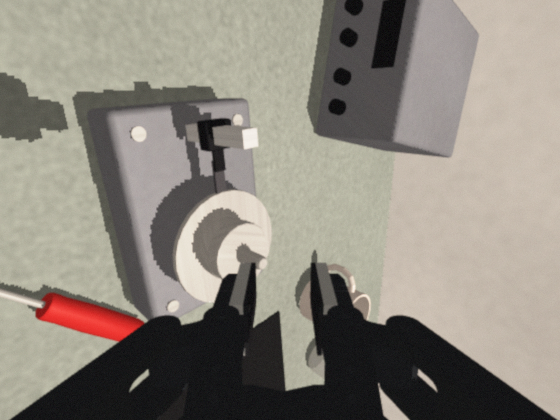

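View pics/c17s.png

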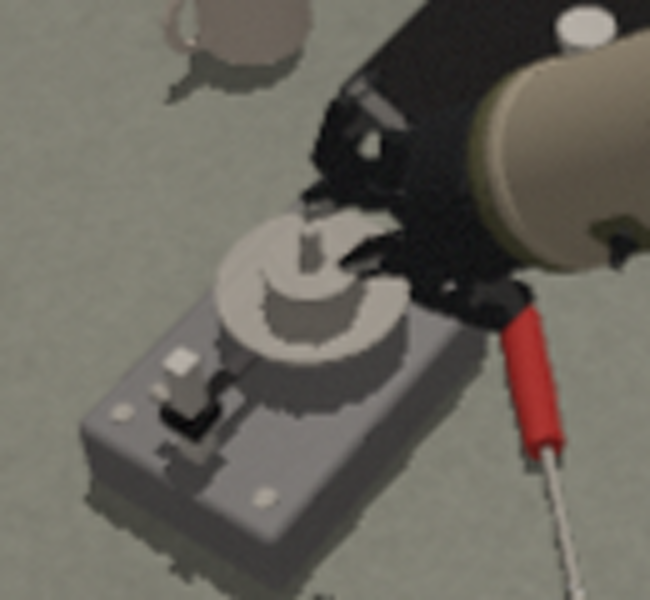

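The oblique view shows the column and marker at (220,135) and the pointer below them at (219,178), with the rings at (243,252).

Run:
```python
from h import *
s=dict(np.load('pics/wrist17.npz'))
crop('c17w',s,(185,110,265,205))
for v in range(140,196,3):
    print(v,[(u,)+tuple(depth(s,u,v).round(0).astype(int).tolist()) for u in (211,214,217,220,223,226)])
```

```text
c17w f 6.316 box (185, 110, 265, 205)
140 [(211, 490, 310, 98), (214, 492, 310, 99), (217, 492, 311, 104), (220, 492, 311, 107), (223, 491, 311, 113), (226, 492, 311, 116)]
143 [(211, 490, 308, 98), (214, 493, 308, 98), (217, 493, 308, 102), (220, 492, 309, 108), (223, 492, 309, 111), (226, 491, 309, 117)]
146 [(211, 490, 305, 98), (214, 493, 305, 97), (217, 495, 305, 98), (220, 499, 305, 97), (223, 502, 304, 98), (226, 504, 304, 98)]
149 [(211, 333, 340, 335), (214, 493, 303, 97), (217, 496, 302, 97), (220, 502, 301, 92), (223, 530, 296, 57), (226, 535, 295, 55)]
152 [(211, 516, 294, 57), (214, 496, 300, 92), (217, 499, 299, 93), (220, 502, 299, 92), (223, 505, 299, 92), (226, 534, 292, 56)]
155 [(211, 517, 291, 56), (214, 495, 297, 93), (217, 498, 297, 93), (220, 502, 296, 92), (223, 505, 296, 92), (226, 534, 289, 56)]
158 [(211, 517, 288, 56), (214, 495, 295, 93), (217, 498, 294, 92), (220, 502, 294, 92), (223, 505, 294, 92), (226, 534, 286, 55)]
161 [(211, 495, 291, 88), (214, 496, 292, 92), (217, 498, 292, 92), (220, 501, 291, 93), (223, 505, 291, 92), (226, 534, 283, 55)]
164 [
[... 735 characters left out ...]
0), (223, 505, 275, 90), (226, 533, 265, 56)]
182 [(211, 515, 265, 56), (214, 497, 273, 88), (217, 499, 273, 90), (220, 501, 273, 90), (223, 505, 272, 90), (226, 532, 262, 56)]
185 [(211, 515, 262, 55), (214, 497, 270, 87), (217, 498, 271, 91), (220, 501, 270, 90), (223, 504, 269, 91), (226, 532, 259, 56)]
188 [(211, 515, 259, 55), (214, 518, 258, 55), (217, 499, 267, 89), (220, 501, 267, 90), (223, 504, 267, 90), (226, 532, 256, 56)]
191 [(211, 515, 256, 55), (214, 517, 255, 56), (217, 497, 265, 91), (220, 502, 264, 89), (223, 504, 264, 91), (226, 507, 264, 91)]
194 [(211, 493, 263, 88), (214, 495, 263, 90), (217, 497, 263, 92), (220, 499, 262, 92), (223, 504, 261, 91), (226, 507, 261, 91)]
```

View pics/c17w.png

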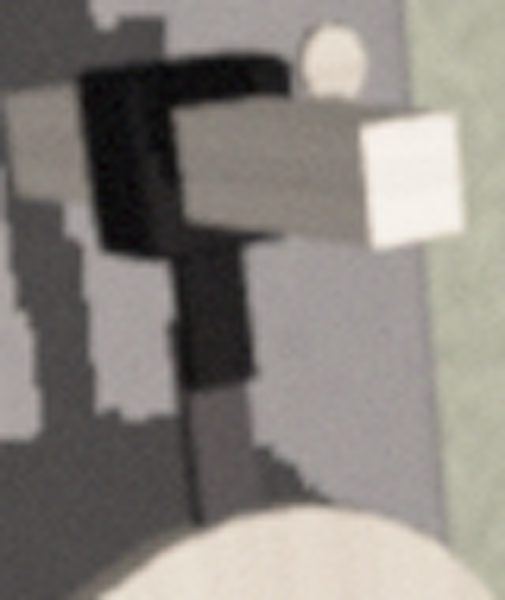

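In the oblique crop the pointer (218,440) runs under the marker finger (215,310). Its edge shows 1–2 px lower at (175,350), and the two have similar thickness. The tops are at 90 for the pointer and 92 for the marker in both views, so the target is passed with two rings. The arm is clear, so I hand in.

Run:
```python
from h import *
print(hand_in())
```

```text
the job is handed in; nothing more can be done
None
```

I threaded two steel rings over the post, one at a time. Each was lowered until the wrist force read about zero, then let go. I handed the job in at about 17 s with the arm clear of everything.

**Scale:** With the pan empty, the pointer's top read about 18 mm above the marker's (110.5 against 92.5 mm). After two rings the pointer was about 2 mm below it (90 against 92 mm), and a straight-down and a tilted wrist view agreed. I judged the pointer and marker to be about equally thick from the tilted view, but did not measure it exactly. After the first ring I took pictures, but did not measure the pointer again, because two rings at least were needed.

**Threading:** The post stood in the bore without side force on both rings, and both lay flat in the last pictures.

**Disagreements and slips:**
- Wrist depth heights read about 2–3 mm above the stated ones (pan top 111 instead of 108). This affects both tips alike, so it does not change the comparison.
- On the first pick an upward reading of 7 N made me think the fingertips touched the mat, so I opened and regripped 5 mm higher. The same upward force came back while gripping, up to 11 N, so it was probably the grip itself.

Two rings, the blank and everything else were left where they were.

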